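# Check a bellows frame for square with the sliding rule and true it

### The arm

A 6-joint arm with a two-finger parallel gripper is mounted at the origin on the work surface. World frame = base frame: x ahead of the robot, y to its left, z up, the work surface at z = 0. Lengths are in m, angles in degrees, forces in N, time in s.
With the tool pointing down it reaches from about 0.3 to 0.775 m from the base axis. Payload 14.6 kg.
Tool frame: the origin (TCP) lies at the very end of the fingers, on their centre line; the grasp point (between the pads) lies 19 mm behind it; z points along the fingers, x is the direction in which the jaws open and shut, and the axes are right-handed (so a half turn about z gives the same grasp; the last joint's range is limited). The gripper opens to 94 mm and grips with 3 to 60 N. Pads are 16 mm wide; open, the fingers measure 119 mm over their backs; the gripper's body (75 mm by 177 mm) begins 78 mm behind the grasp point.
Start: joints at [-67.07, 17.183, 87.147, -0, 75.671, -3.816], TCP at [0.248, -0.491, 0.205] pointing down, gripper open.
Joint ranges: [-173.82, 173.82], [-45.26, 126.66], [13.44, 144.39], [-59.66, 239.66], [0, 175.72], [-146.38, 146.38]. Speed limits (degrees/s): [127.2, 127.2, 147.25, 180, 180, 180].

### API

Orientations are given as a 3x3 rotation matrix whose columns are the frame's x, y, z axes.
In Python, from station import ctrl gives the robot as it stands.
- The arm moves only by the tool step_arm, never from a script. Its argument "series" is a list of rows, each a list of 3 entries, a list of its own where there are three numbers: the gripper's target within -1 to 1 (fully open at 1, half-way at 0, shut at -1), then the shift along the tool's x, y, z in cm, then the turn about the tool's z in degrees. A call has 1 to 12 rows; each row is the pose to reach, as a shift and turn from the pose commanded when the call began, along the tool's axes at that moment; what a row does not reach only later rows make up. A row lasts 1/10 s, in which the tool goes at most 50 mm and 8.59 degrees, less where a joint would pass 70% of its speed; a pose out of reach is approached as far as the arm can. A call with a gripper value outside its range is refused whole. The fingers move at their own pace and stop on an object; the grip force is fixed at half the most. Time passes only in rows, so rows that repeat a pose let the fingers close. It gives the time, the measured TCP pose, the force and the opening at its end, in the units of the state.
- ctrl.observe(): the state, without advancing time (a new reading comes with each control period).
- ctrl.camera(name): name is "side" or "top" or "wrist"; returns (picture, depth): 400x640x3 uint8, blue, green, red; 400x640 float32, m along the optical axis (not along the pixel's ray), 0 where there is no reading.
- ctrl.get_calibration(name): a dict with "fx", "fy", "cx", "cy" (pixels), "R" (3x3) and "t" (3): a world point X has camera coordinates R X + t; the wrist camera has in their place "T_tool_cam" (4x4, takes a point from camera to tool coordinates, whose origin is the TCP and whose axes are the tool frame's). Camera axes: x right, y down, z forward; pixel columns grow to the right and rows downward; lengths in m; the calibration is good to about 2 mm. The wrist camera is an equidistant fisheye: a pixel r from the principal point sees the ray r / f radians off the axis. A picture is of the moment at which its call begins: read the wrist's pose just before it. get_calibration takes no time and is no camera call.
- ctrl.hand_in(): hands the job in, once; it reports no verdict.
Trained networks look in the newest picture that a camera, given by its name, has taken for a name from the list of things; names that differ only in an ending like _2 or _b are one class to them, and where a whole thing is asked for, a point or a joint stands for the part that bears it (a point fixed in the world has none). Each returns a list of dicts, best first, with "conf" (0 to 1); they miss things now and then, are a little off and sometimes report something else, mostly with a low value. They report only what shows in the picture. A call takes as long as a camera call. They do not tell look-alikes from the thing itself.
- ctrl.trace(label, camera): "mask" (400x640 bool, what is visible of it) and "centre" ([column, row] in pixels, amid what is visible of it).
The state is a dict: "t": time; "joint_pos": joint angles; "joint_velocities": joint speeds; "joint_torque": joint torques, N m; "tool_pos": TCP position; "tool_rot": TCP orientation; "contact_force": force on the tool from outside, world axes, zero at the start; "moment": the same for the moment, N m; "gripper_width": finger opening in m.
Only numpy, scipy, OpenCV 4.12 (cv2) and the standard library are available. Lean on these libraries where they do the work, as an engineer would, in place of code of your own. Each camera call takes 0.05 s, during which the arm holds its last target.

### The job

The dry-pinned bellows frame on the assembly board has to be glued up square. With the sliding rule lying flat inside the frame and touching both inner corners, take first the diagonal from the corner beside the toggle clamp, then the other diagonal, without shifting the frame meanwhile; if the two differ, move the frame's near rail sideways until the diagonals agree to within about 3 mm. Close the rule and lay it back on its grey felt pad, and leave the other things on the bench as they are.

Things in the scene. Friction and masses are not known exactly. Their poses are not given: they have to be found in the camera images.
- rule_knob (a point): Centre of the sliding rule's brass grip block (28 mm long x, 22 wide y, 24 high), 26.5 mm above the rule's underside; pinch it across y. x points along the rule to its sliding tip, z up. It is part of the slide: by it the whole rule (0.24 kg) is carried; with the rule's weight resting on a surface, moving the block along x runs the slide out and the body stays behind.
- rule_mid (a point): Middle of the rule's steel body, 18 mm wide and 13 mm high, 6.5 mm above its underside; axes as rule_knob. The body with its heel runs from 75 mm behind this point to 60 mm ahead of it. With the rule closed the grip block is 20 mm behind this point; it moves forward with the slide.
- rule_heel (a point): Outer end of the rule's fixed brass heel, 75 mm behind rule_mid, 7.5 mm above the underside. The heel is a tongue 6 mm wide, 9 mm high, rounded at the end (radius 3 mm).
- rule_tip (a point): Outer end of the rule's sliding brass tongue, 95 mm ahead of the grip block's centre, 7.5 mm above the underside; shaped like the heel. Heel to tip is 150 mm when closed.
- rule_slide (a joint): Reading of the rule in m: how far the slide is out, 0 (closed, heel to tip 150 mm) to 0.062 (212 mm). It runs easily: 0.4 N of friction.
- corner_a (a point): Inner corner of the frame at the left end of its fixed far rail, beside the toggle clamp; 7.5 mm above the top of the 18 mm thick board. Its axes are the board's: x from the near rail square to the far rail, y left along the rails, z up. Pine rails 24 x 24 mm, 150 (y) by 120 mm (x) inside; clamp outside the corner, up to 53 mm above the board.
- corner_b (a point): Inner corner at the right end of the fixed far rail, 150 mm from corner_a; same height and axes. One dowel pins the middle of each lapped corner (pins 174 mm apart along y, 144 mm along the side rails), so the frame racks like a parallelogram, at the start up to 6 degrees either way.
- corner_c (a point): Inner corner at the right end of the near rail, diagonally opposite corner_a: the first diagonal is a to c. The rule's rounded ends, pushed into the corners, stop 0 to 3 mm short of the corner points (3 mm in a corner that is closed up by the racking). The near rail stays parallel to the far rail. Same height, same axes.
- corner_d (a point): Inner corner at the left end of the near rail, diagonally opposite corner_b: the second diagonal is b to d, 192 mm when square. The frame is square when corner_d lies straight before corner_a, that is with the same y in corner_a's frame.
- rail_mid (a point): Middle of the near rail (24 mm wide, 198 mm long along y, 24 mm high), half-way up, 12 mm above the board; axes as corner_a. The rail slides sideways, along y, at about 10 N, on an arc of 144 mm radius, and stays where it is left. It can be pinched across its width from above or pushed at its ends.
- pad_mid (a point): Middle of the top of the grey felt pad, 220 mm (x) by 100 mm (y), 4 mm thick, where the rule lies at the start, slide partly out.
- glue: White glue bottle, 58 mm across, 150 mm high, standing beyond the far end of the pad; origin under its centre. Bystander.
- can: Plain metal can, 66 mm across, 115 mm high, standing before the near end of the pad; origin under its centre. Bystander.
- woodpipe: Square wooden organ pipe, 20 mm wide, 25 mm high, 203 mm long, lying between the pad and the board; origin at bench level near its middle, x along it. Bystander.
- mallet: Wooden mallet, head 95 mm wide and 58 mm high, on the left; origin at bench level in its handle, x towards the head. Bystander.
- awl: Wooden-handled tool, 190 mm long, lying on the bench at the right; origin at bench level. Bystander.
- trysquare: Try square lying on the bench at the left, nearer the robot, 14 mm high; origin under its 85 mm stock, x along its blade. Bystander.
Mind the look-alikes: they are no part of the job. Of the things that look like the part that bears pad_mid, the larger one is meant.

How it is judged:
By the outcome, as a careful person would: the job done as asked, in the order asked, and still so for the second after the job is handed in, with the robot touching nothing.
It also fails if it takes over 72 s, if anything falls off the work surface, if the arm or the gripper's body presses on something with over 40 N, if the wrist force passes 120 N, or if a joint passes its speed limit or range.

## Working session

There is one attempt and no reset: what is moved stays moved. The work goes in short steps, Python scripts to look and compute and a tool call to move; the robot and the scene stay as the last step left them, time stands still between calls to the robot, and variables do not carry over. Pictures are saved under pics/ and viewed, and the job is handed in when it is done.

Besides the shell and the picture viewer there is one more tool, called after ">>>" as name([rows], argument=value, ...), one row to a line, values as JSON. step_arm: Moves the arm, as the interface text tells. Its arguments: {"type":"object","properties":{"series":{"type":"array"}},"required":["series"]}

```bash
mkdir -p pics; ls
cat > h.py <<'E'
import numpy as np, cv2
from station import ctrl
def cal(n):
    return ctrl.get_calibration(n)
def snap(n,fn=None):
    s=ctrl.observe(); p,d=ctrl.camera(n)
    if fn: cv2.imwrite('pics/'+fn,p)
    return s,p,d
def unproj(n,uv,z):  # depth z -> world
    c=cal(n); u,v=uv
    X=np.array([(u-c['cx'])/c['fx']*z,(v-c['cy'])/c['fy']*z,z])
    return c['R'].T@(X-c['t'])
def rayplane(n,uv,h):
    c=cal(n);R=np.array(c['R']);t=np.array(c['t']);u,v=uv
    d=R.T@np.array([(u-c['cx'])/c['fx'],(v-c['cy'])/c['fy'],1.]);o=-R.T@t
    return o+d*(h-o[2])/d[2]
def proj(n,X):
    c=cal(n);x=np.array(c['R'])@np.array(X)+c['t'];return np.array([c['fx']*x[0]/x[2]+c['cx'],c['fy']*x[1]/x[2]+c['cy']])
E
python3 - <<'E'
from h import *
print(ctrl.observe())
for n in('top','side'):
    s,p,d=snap(n,n+'0.png'); print(n,cal(n)); c=cal(n); print('cam pos',-np.array(c['R']).T@c['t'])
s,p,d=snap('wrist','wrist0.png');print(cal('wrist'))
E
```

```text
pics
{'t': 0.0, 'joint_pos': array([-6.70709491e+01,  1.72170395e+01,  8.71802142e+01, -1.34789267e-03,
        7.56724170e+01, -3.81478553e+00]), 'joint_velocities': array([ 0.00237719,  0.06982792,  0.00087522,  0.0875974 , -0.02190516,
        0.05663636]), 'joint_torque': array([-4.19859134e-03, -5.31813276e+01, -3.52743816e+01,  7.06927897e-02,
        2.44660873e-02, -1.15788298e-04]), 'tool_pos': array([ 0.24739607, -0.49091224,  0.20487347]), 'tool_rot': array([[ 4.50007287e-01, -8.93024746e-01, -4.94728290e-04],
       [-8.93024057e-01, -4.50007555e-01,  1.11102512e-03],
       [-1.21480440e-03, -5.81651371e-05, -9.99999260e-01]]), 'contact_force': array([0.01233055, 0.25655454, 0.55506689]), 'moment': array([ 0.00336397, -0.01052866, -0.04082055]), 'gripper_width': 0.09392890841125998}
top {'fx': 474.3530500408136, 'fy': 474.3530500408136, 'cx': 329.89416575436, 'cy': 206.27748049280981, 'R': array([[ 0.02362998, -0.99966442,  0.01061503],
       [-0.99730476, -0.02430929, -0.06922623],
       [ 0.06946104, -0.0089506 , -0.99754451]]), 't': array([-0.01541679,  0.52052117, 
[... 169 characters left out ...]
: array([[-0.99842969, -0.05516893,  0.00972353],
       [-0.0372955 ,  0.52511137, -0.85021591],
       [ 0.04179957, -0.84924345, -0.52634433]]), 't': array([0.51249786, 0.04699475, 1.02289338])}
cam pos [0.47068927 0.87228199 0.57336653]
{'fx': 309.70691628693146, 'fy': 309.70691628693146, 'cx': 326.0262923793921, 'cy': 198.90643971572146, 'T_tool_cam': array([[ 9.99999727e-01, -3.37414854e-04, -6.57418909e-04,
         5.57769809e-04],
       [ 4.94296508e-04,  9.66757680e-01,  2.55693848e-01,
        -7.46879447e-02],
       [ 5.49289877e-04, -2.55694103e-01,  9.66757583e-01,
        -1.78389795e-01],
       [ 0.00000000e+00,  0.00000000e+00,  0.00000000e+00,
         1.00000000e+00]])}
```

View pics/top0.png

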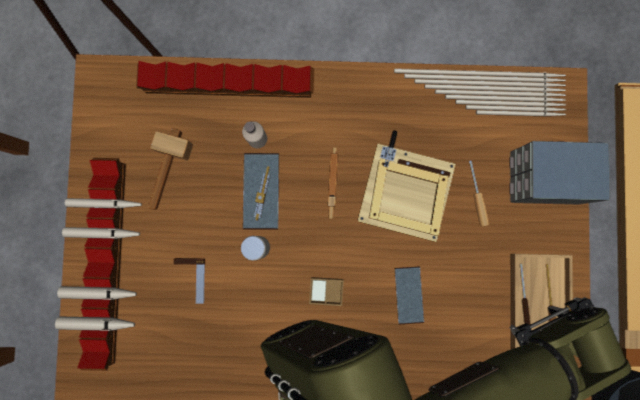

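View pics/side0.png

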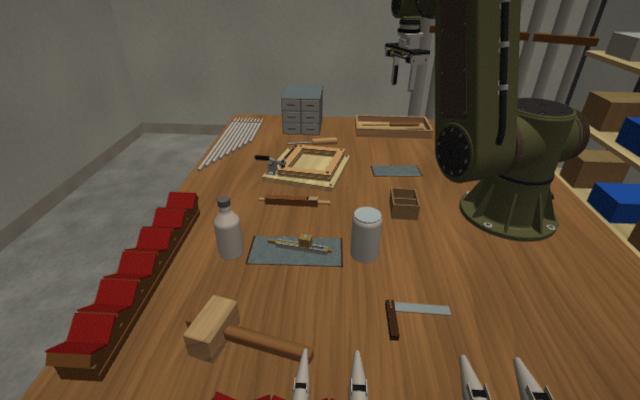

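View pics/wrist0.png

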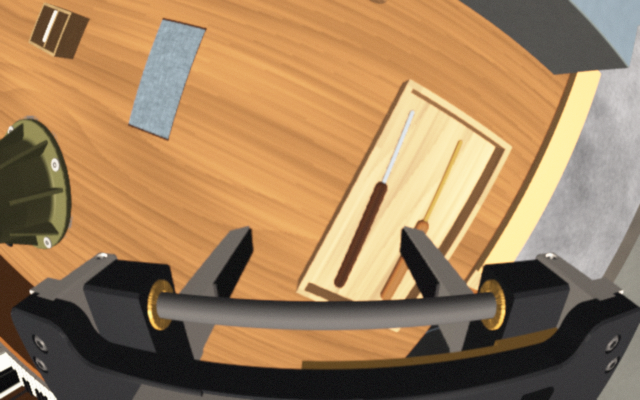

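Run:
```python
from h import *
s,p,d=snap('top')
cv2.imwrite('pics/top_r.png',cv2.resize(p[140:240,235:295],None,fx=6,fy=6,interpolation=cv2.INTER_CUBIC))
cv2.imwrite('pics/top_f.png',cv2.resize(p[125:245,350:470],None,fx=5,fy=5,interpolation=cv2.INTER_CUBIC))
H=dict(rule_knob=.0305,rule_mid=.017,rule_heel=.01,rule_tip=.01,corner_a=.0255,corner_b=.0255,corner_c=.0255,corner_d=.0255,rail_mid=.042,pad_mid=.004,glue=.15,can=.115,woodpipe=.02)
for n,h in H.items():
    r=ctrl.trace(n,'top')
    for q in r[:2]:
        m=q['mask']; print(n,round(q['conf'],2),np.round(q['centre'],1),m.sum(),np.round(rayplane('top',q['centre'],h),3))
```

```text
rule_knob 0.6 [260. 197.] 128 [0.541 0.194 0.03 ]
rule_mid 0.65 [264.1 194.4] 317 [0.55  0.184 0.017]
rule_heel 0.58 [262.8 195.2] 290 [0.548 0.189 0.01 ]
rule_tip 0.58 [261.4 192.1] 364 [0.557 0.193 0.01 ]
rule_tip 0.55 [261.2 197.6] 83 [0.541 0.193 0.01 ]
corner_a 0.97 [407.6 224. ] 499 [ 0.476 -0.222  0.026]
corner_a 0.58 [405.6 193.2] 6726 [ 0.562 -0.216  0.026]
corner_b 0.97 [407.6 224. ] 499 [ 0.476 -0.222  0.026]
corner_b 0.58 [405.6 193.2] 6726 [ 0.562 -0.216  0.026]
corner_c 0.97 [407.6 224. ] 499 [ 0.476 -0.222  0.026]
corner_c 0.58 [405.6 193.2] 6726 [ 0.562 -0.216  0.026]
corner_d 0.97 [407.6 224. ] 499 [ 0.476 -0.222  0.026]
corner_d 0.58 [405.6 193.2] 6726 [ 0.562 -0.216  0.026]
rail_mid 0.59 [405.8 224.1] 512 [ 0.475 -0.214  0.042]
pad_mid 0.68 [259.3 188.5] 2325 [0.568 0.2   0.004]
pad_mid 0.68 [409.7 294.9] 1430 [ 0.276 -0.235  0.004]
glue 0.96 [253.3 134.7] 499 [0.691 0.2   0.15 ]
glue 0.49 [265.9 193.4] 347 [0.54  0.162 0.15 ]
can 0.9 [253.9 250. ] 553 [0.395 0.193 0.115]
can 0.23 [197.1 272.4] 493 [0.334 0.338 0.115]
woodpipe 0.83 [330.6 181. ] 441 [ 0.592 -0.003  0.02 ]
woodpipe 0.45 [196.7 269.8] 536 [0.334 0.364 0.02 ]
```

View pics/top_r.png

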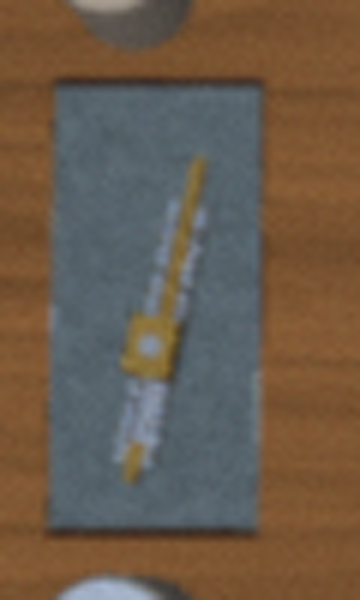

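View pics/top_f.png

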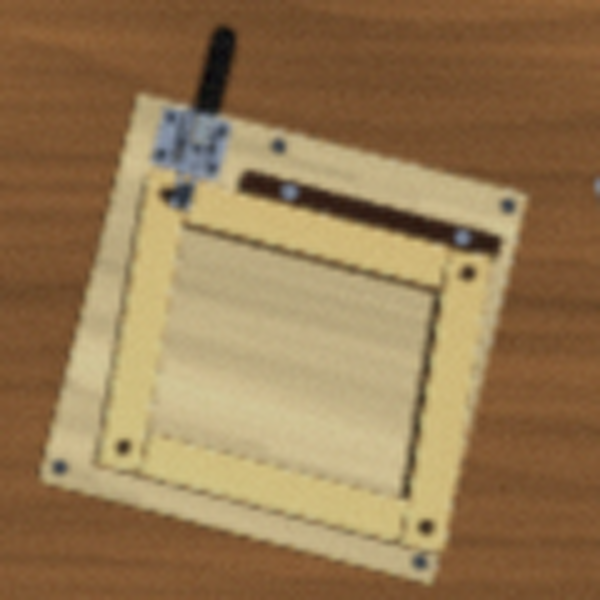

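>>> step_arm([
  [1,[-10,-35.5,1],0],
  [1,[-10,-35.5,1],0],
  [1,[-10,-35.5,1],0],
  [1,[-10,-35.5,1],0],
  [1,[-10,-35.5,1],0],
  [1,[-10,-35.5,1],0],
  [1,[-10,-35.5,1],0],
  [1,[-10,-35.5,1],0],
  [1,[-10,-35.5,1],0],
  [1,[-10,-35.5,1],0],
  [1,[-10,-35.5,1],0],
])

```text
t: 1.95
tool_pos: [0.5188, -0.243, 0.1955]
tool_rot: [[0.449, -0.894, -0.0], [-0.894, -0.449, -0.0], [0.0, 0.0, -1.0]]
contact_force: [0.7, 0.1, 0.3]
gripper_width: 0.0937
```

Run:
```python
from h import *
s,p,d=snap('wrist','w1.png')
np.savez('w1.npz',p=p,d=d,pos=s['tool_pos'],rot=s['tool_rot']);print(s['t'],s['tool_pos'],s['contact_force'],s['joint_pos'])
```

```text
1.95 [ 0.51878667 -0.24301931  0.19554453] [0.66361045 0.12244814 0.26114391] [-2.87595304e+01  2.05516874e+01  8.40269389e+01 -7.84632953e-03
  7.54204728e+01  3.45696904e+01]
```

View pics/w1.png

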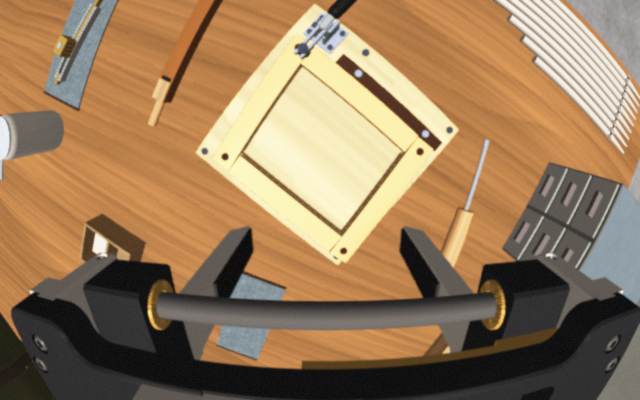

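```bash
cat >> h.py <<'E'
def wray(pos,rot,uv,h):
    c=cal('wrist');u,v=uv;x=(u-c['cx'])/c['fx'];y=(v-c['cy'])/c['fy'];r=np.hypot(x,y)
    k=np.sin(r)/r if r>1e-9 else 1
    dc=np.array([x*k,y*k,np.cos(r)]);T=np.array(c['T_tool_cam'])
    o=pos+rot@T[:3,3];d=rot@(T[:3,:3]@dc)
    return o+d*(h-o[2])/d[2]
def wproj(pos,rot,X):
    c=cal('wrist');T=np.array(c['T_tool_cam']);q=T[:3,:3].T@(rot.T@(np.array(X)-pos)-T[:3,3])
    rr=np.hypot(q[0],q[1]);th=np.arctan2(rr,q[2]);return np.array([c['cx']+c['fx']*th*q[0]/rr,c['cy']+c['fy']*th*q[1]/rr])
E
python3 - <<'E'
from h import *
f=np.load('w1.npz');p=f['p']
cv2.imwrite('pics/w1a.png',cv2.resize(p[0:140,190:390],None,fx=4,fy=4,interpolation=cv2.INTER_CUBIC))
cv2.imwrite('pics/w1b.png',cv2.resize(p[130:270,190:390],None,fx=4,fy=4,interpolation=cv2.INTER_CUBIC))
cv2.imwrite('pics/w1c.png',cv2.resize(p[80:220,270:470],None,fx=4,fy=4,interpolation=cv2.INTER_CUBIC))
E
```

```text
(no output)
```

View pics/w1a.png

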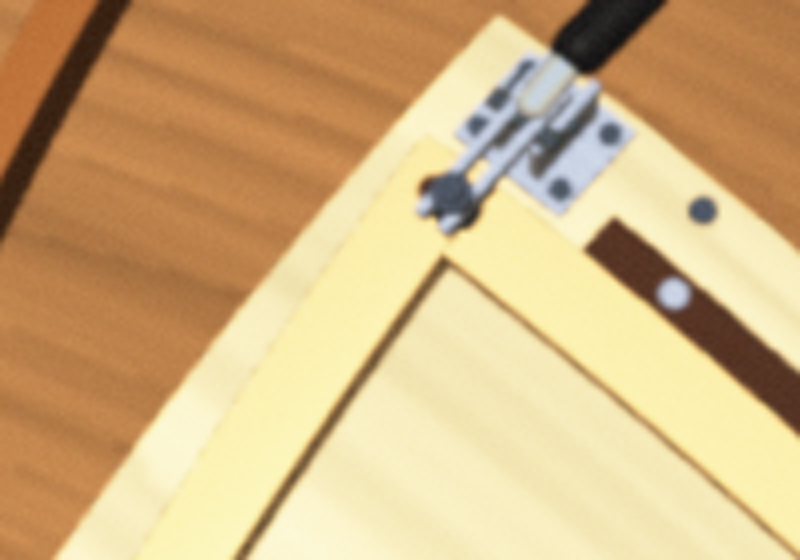

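View pics/w1b.png

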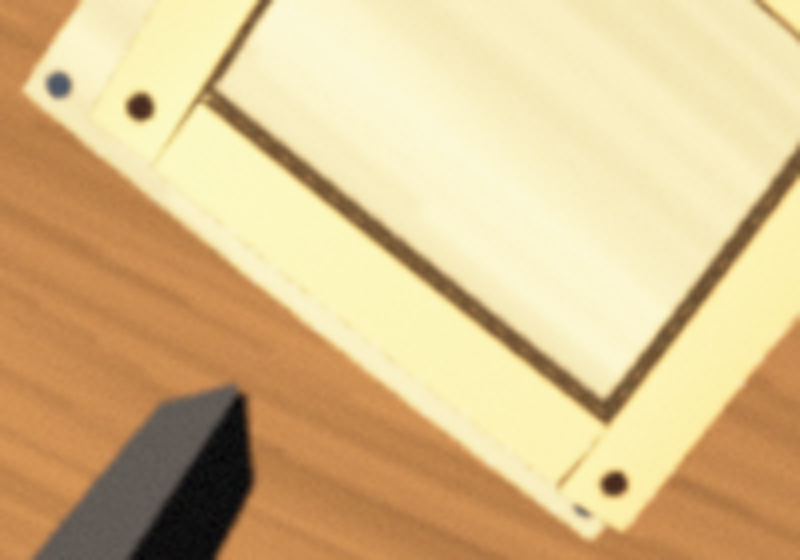

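View pics/w1c.png

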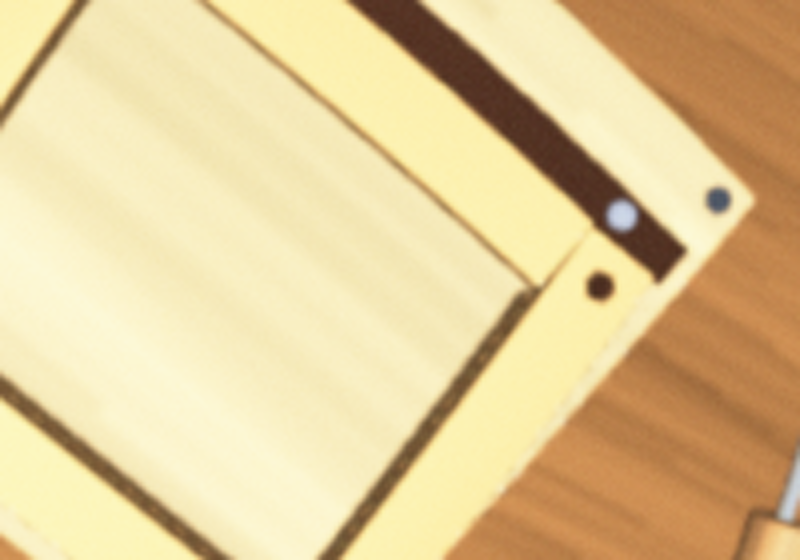

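Run:
```python
from h import *
f=np.load('w1.npz');pos,rot=f['pos'],f['rot']
P={k:wray(pos,rot,np.array(v)-.375,.042) for k,v in dict(pb=(420,151.5),pc=(343.5,251),pd=(225,156.5),a=(301.2,63.7),b=(405,151.8),c=(341.3,234.3),d=(241.2,154.8)).items()}
for k,v in P.items(): print(k,np.round(v,4))
n=lambda a,b:np.round(np.linalg.norm(P[a]-P[b]),4)
ang=lambda a,b:np.round(np.degrees(np.arctan2(*(P[b]-P[a])[[1,0]])),2)
print('pb-pc',n('pb','pc'),ang('pc','pb'),'pc-pd',n('pc','pd'),ang('pc','pd'))
for a,b in ('ba','cd','cb','da','ca','db'): print(a,b,n(a,b),ang(a,b))
```

```text
pb [ 0.6025 -0.3172  0.042 ]
pc [ 0.4601 -0.2953  0.042 ]
pd [ 0.5006 -0.126   0.042 ]
a [ 0.6278 -0.1589  0.042 ]
b [ 0.594  -0.3021  0.042 ]
c [ 0.4777 -0.2832  0.042 ]
d [ 0.5104 -0.1425  0.042 ]
pb-pc 0.1441 -8.77 pc-pd 0.174 76.56
b a 0.1471 76.73
c d 0.1444 76.9
c b 0.1178 -9.24
d a 0.1185 -7.96
c a 0.1948 39.62
d b 0.1801 -62.36
```

```bash
cat >> h.py <<'E'
def frame(pb,pc,pd):
    """pins (xy) -> corners xy dict, board yaw of rails"""
    pb,pc,pd=[np.array(q)[:2] for q in (pb,pc,pd)]
    yh=(pd-pc)/np.linalg.norm(pd-pc); xh=np.array([yh[1],-yh[0]]); sh=(pb-pc)/np.linalg.norm(pb-pc); sn=np.array([-sh[1],sh[0]]) # left of side
    pa=pd+pb-pc
    def inter(p,u,q,v): 
        s=np.linalg.solve(np.array([u,-v]).T,q-p); return p+s[0]*u
    fi=pb-12e-3*xh; ni=pc+12e-3*xh; ri=pb+12e-3*sn; li=pa-12e-3*sn
    C=dict(a=inter(fi,yh,li,sh),b=inter(fi,yh,ri,sh),c=inter(ni,yh,ri,sh),d=inter(ni,yh,li,sh))
    off=(pb-pc)@yh
    return C,xh,yh,off
E
python3 - <<'E'
from h import *
f=np.load('w1.npz');pos,rot,p=f['pos'],f['rot'],f['p']
g=lambda v:wray(pos,rot,np.array(v)-.375,.042)
C,xh,yh,off=frame(g((420,151.5)),g((343.5,251)),g((225,156.5)))
print(C,off,'xyaw',np.degrees(np.arctan2(xh[1],xh[0])))
for k in C: print(k,wproj(pos,rot,[*C[k],.042]),wproj(pos,rot,[*C[k],.018]))
for q in('ca','db','da','cb'):
    v=C[q[1]]-C[q[0]];print(q,np.linalg.norm(v),np.degrees(np.arctan2(v[1],v[0])))
im=cv2.resize(p[0:270,190:450],None,fx=3,fy=3,interpolation=cv2.INTER_CUBIC)
for h,col in((.042,(0,0,255)),(.018,(255,0,0))):
    pts=np.array([(wproj(pos,rot,[*C[k],h])-[190,0]+.3)*3 for k in 'abcd']).astype(int);cv2.polylines(im,[pts],True,col,1)
cv2.imwrite('pics/w1o.png',im[:600])
E
```

```text
{'a': array([ 0.62828151, -0.15783399]), 'b': array([ 0.59342065, -0.30368248]), 'c': array([ 0.4748426 , -0.28539002]), 'd': array([ 0.50970347, -0.13954153])} 0.011736651041450934 xyaw -13.442688743476781
a [300.12302097  62.48929319] [301.86320344  66.18362726]
b [405.6023221  152.56613086] [400.53427395 150.28659219]
c [341.48172655 236.78518652] [340.56903384 229.51762573]
d [238.23564923 153.87870197] [243.79092871 151.51332307]
ca 0.19953455145655039 39.73724670565058
db 0.18425747313479454 -62.97695147362361
da 0.11998069124687002 -8.769613314318752
cb 0.11998069124686998 -8.769613314318757
```

View pics/w1o.png

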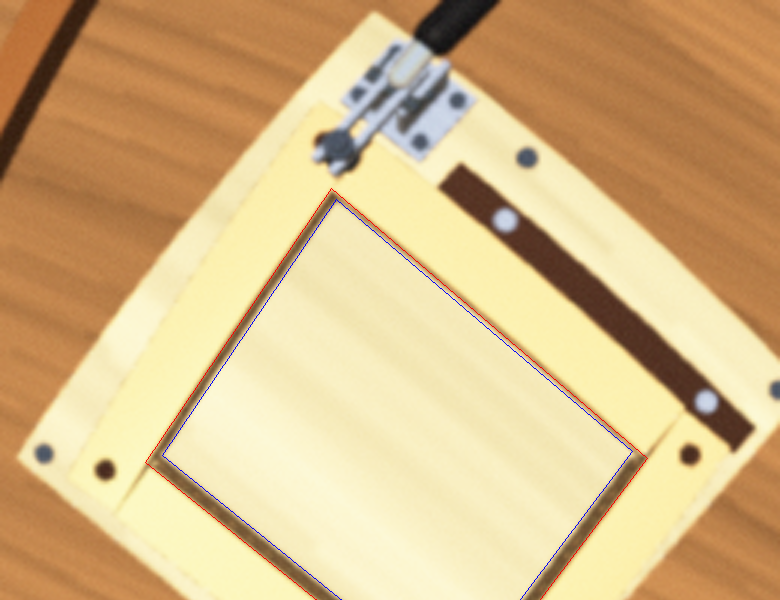

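>>> step_arm([
  [1,[-38,-20.5,1],37],
  [1,[-38,-20.5,1],37],
  [1,[-38,-20.5,1],37],
  [1,[-38,-20.5,1],37],
  [1,[-38,-20.5,1],37],
  [1,[-38,-20.5,1],37],
  [1,[-38,-20.5,1],37],
  [1,[-38,-20.5,1],37],
  [1,[-38,-20.5,1],37],
  [1,[-38,-20.5,1],37],
  [1,[-38,-20.5,1],37],
  [1,[-38,-20.5,1],37],
])

```text
t: 3.2
tool_pos: [0.5318, 0.188, 0.1856]
tool_rot: [[-0.18, -0.984, 0.0], [-0.984, 0.18, -0.0], [0.0, -0.0, -1.0]]
contact_force: [0.5, -0.8, -0.1]
gripper_width: 0.0938
```

```bash
cat >> h.py <<'E'
def ws(fn):
    s,p,d=snap('wrist',fn+'.png')
    np.savez(fn+'.npz',p=p,d=d,pos=s['tool_pos'],rot=s['tool_rot']);print(s['t'],s['tool_pos'],np.degrees(np.arctan2(s['tool_rot'][1,0],s['tool_rot'][0,0])),s['contact_force'],s['joint_pos'].round(1),s['gripper_width'])
    return s,p,d
def ld(fn):
    f=np.load(fn+'.npz');return f['pos'],f['rot'],f['p'],f['d']
E
python3 - <<'E'
from h import *
s,p,d=ws('w2')
for n in('rule_knob','pad_mid'):
    for q in ctrl.trace(n,'wrist')[:2]: print(n,q['conf'],q['centre'],q['mask'].sum())
E
```

```text
3.2 [0.53177724 0.18804629 0.18556214] -100.34729735383738 [ 0.54817537 -0.75826038 -0.11781144] [ 15.8  19.9  86.3  -0.   73.8 116.1] 0.09375962756870597
rule_knob 0.77 [317.7, 173.4] 1108
pad_mid 0.93 [584.3, 256.8] 780
pad_mid 0.77 [310.4, 150.2] 13132
```

View pics/w2.png

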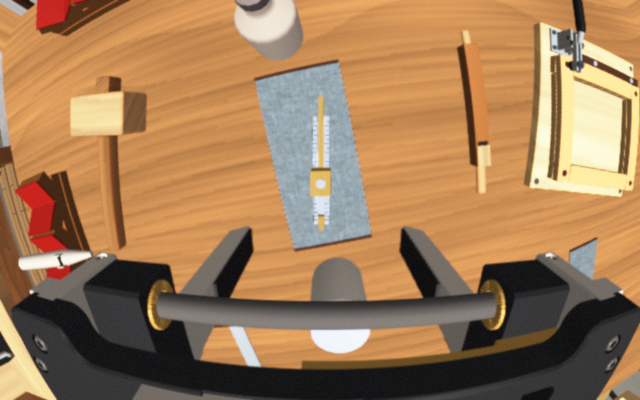

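Run:
```python
from h import *
pos,rot,p,d=ld('w2')
im=cv2.resize(p[85:240,285:360],None,fx=5,fy=5,interpolation=cv2.INTER_CUBIC);print(im.shape)
cv2.imwrite('pics/w2z.png',im[:800])
```

```text
(775, 375, 3)
```

View pics/w2z.png

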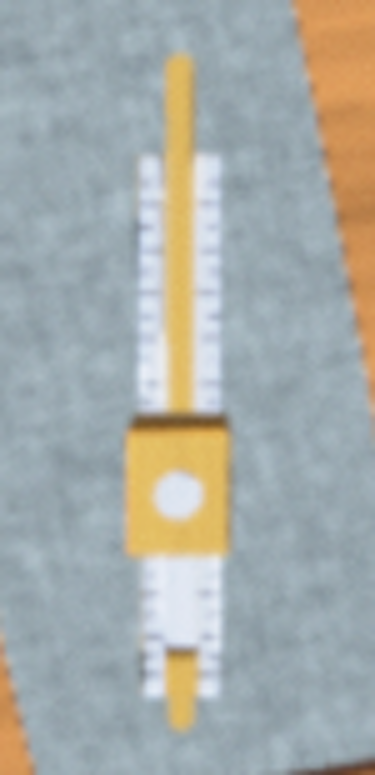

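Run:
```python
from h import *
pos,rot,p,d=ld('w2')
o=np.array([285,85]);g=lambda u,v,h:wray(pos,rot,np.array([u,v])/5+o-.4,h)
t=g(180,53,.016);h=g(181,732,.016);k=g(178,485,.0425);k2=g(178,495,.0425)
print(t,h,k,k2,np.linalg.norm(t-h),np.degrees(np.arctan2(*(t-h)[[1,0]])))
for kk in(k,k2):print('tip-knob',np.linalg.norm((t-kk)[:2]))
v=(k2-pos);print('tool d',rot.T@v)
c=[wray(pos,rot,q,.004) for q in ((256,80),(338,62),(371,236),(297,250))];print(np.round(c,4),np.mean(c,0))
```

```text
[0.63263672 0.17572601 0.016     ] [0.47680395 0.2045308  0.016     ] [0.54151461 0.19256886 0.0425    ] [0.53938466 0.19296804 0.0425    ] 0.15847260486881035 -10.472590314255696
tip-knob 0.09266562856948565
tip-knob 0.09483265520306886
tool d [-0.00622795 -0.00658202  0.14306209]
[[0.667  0.2461 0.004 ]
 [0.6687 0.1491 0.004 ]
 [0.4541 0.1448 0.004 ]
 [0.4522 0.2402 0.004 ]] [0.5604937  0.19506935 0.004     ]
```

>>> step_arm([
  [1,[-0.6,-0.65,5],0],
  [1,[-0.6,-0.65,9],0],
  [1,[-0.6,-0.65,12],0],
  [1,[-0.6,-0.65,14.5],0],
  [1,[-0.6,-0.65,16],0],
  [1,[-0.6,-0.65,17],0],
  [1,[-0.6,-0.65,17.3],0],
  [1,[-0.6,-0.65,17.3],0],
  [-1,[-0.6,-0.65,17.3],0],
  [-1,[-0.6,-0.65,17.3],0],
  [-1,[-0.6,-0.65,17.3],0],
  [-1,[-0.6,-0.65,17.3],0],
])

```text
t: 4.55
tool_pos: [0.5392, 0.1943, 0.0128]
tool_rot: [[-0.178, -0.984, 0.0], [-0.984, 0.178, 0.0], [-0.0, -0.0, -1.0]]
contact_force: [0.3, -0.7, -0.9]
gripper_width: 0.0658
```

Run:
```python
from h import *
s,p,d=ws('w3')
```

```text
4.55 [0.53917567 0.19433437 0.0127809 ] -100.25077722569368 [ 0.26031534 -0.68845044 -0.86766185] [ 16.2  33.1  92.5   0.   54.4 116.4] 0.06580196514953819
```

View pics/w3.png

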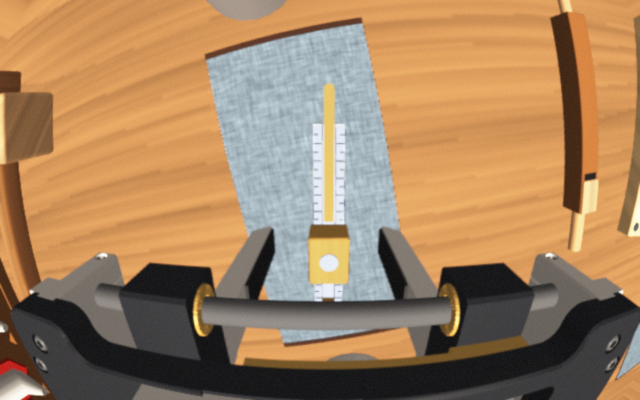

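>>> step_arm([
  [-1,[0,0,0],0],
  [-1,[0,0,0],0],
  [-1,[0,0,0],0],
  [-1,[0,0,0],0],
  [-1,[0,0,0],0],
  [-1,[0,0,0],0],
  [-1,[0,0,0],0],
  [-1,[0,0,0],0],
  [-1,[0,0,0],0],
])

```text
t: 5.5
tool_pos: [0.539, 0.1942, 0.0125]
tool_rot: [[-0.178, -0.984, -0.0], [-0.984, 0.178, -0.0], [0.0, 0.0, -1.0]]
contact_force: [-0.5, -1.2, 0.8]
gripper_width: 0.0213
```

>>> step_arm([
  [-1,[0,0.2,0],0],
  [-1,[0,0.4,0],0],
  [-1,[0,0.6,0],0],
  [-1,[0,0.8,0],0],
  [-1,[0,0.85,0],0],
  [-1,[0,0.9,0],0],
  [-1,[0,0.9,0],0],
])

```text
t: 6.2
tool_pos: [0.5302, 0.196, 0.0124]
tool_rot: [[-0.178, -0.984, 0.0], [-0.984, 0.178, 0.0], [-0.0, 0.0, -1.0]]
contact_force: [-0.1, 0.8, -0.1]
gripper_width: 0.0219
```

Run:
```python
from h import *
s,p,d=ws('w4')
cv2.imwrite('pics/w4z.png',cv2.resize(p[60:350,270:390],None,fx=2.7,fy=2.7,interpolation=cv2.INTER_CUBIC)[:])
```

```text
6.2 [0.53016697 0.19599545 0.01243735] -100.25266806363425 [-0.06650565  0.76892127 -0.07192966] [ 16.6  32.3  93.8   0.   53.9 116.8] 0.021865114092403895
```

View pics/w4z.png

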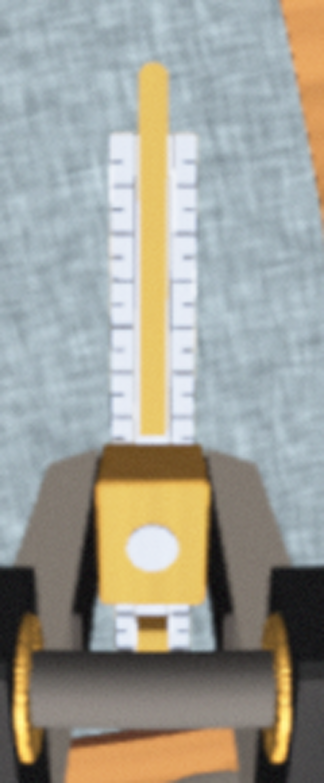

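Run:
```python
from h import *
pos,rot,p,d=ld('w4')
o=np.array([270,60])
for u,v,h in((152,62,.016),(109,133,.017),(197,133,.017),(152,548,.0425)):
    X=wray(pos,rot,np.array([u,v])/2.7+o-.4,h);print(np.round(X,4),np.round(rot.T@(X-pos),4))
```

```text
[0.6241 0.179  0.016 ] [ 0.     -0.0954 -0.0036]
[0.611  0.1903 0.017 ] [-0.0088 -0.0805 -0.0046]
[0.6077 0.1726 0.017 ] [ 0.0093 -0.0805 -0.0046]
[0.5308 0.1959 0.0425] [-0.     -0.0006 -0.0301]
```

>>> step_arm([
  [-1,[0,0,-0.5],0],
  [-1,[0,0,-2],0],
  [-1,[0,0,-4.5],0],
  [-1,[0,0,-8],0],
  [-1,[0.5,0,-11],-1],
  [-1,[1.5,-0.1,-13],-3],
  [-1,[3.5,-0.4,-13.5],-7],
  [-1,[6.5,-0.9,-13.5],-12],
  [-1,[10,-1.5,-13.5],-17],
  [-1,[14,-2.2,-13.5],-22],
  [-1,[18,-3,-13.5],-27],
  [-1,[22,-3.6,-13.5],-32],
])

```text
t: 7.45
tool_pos: [0.5262, -0.0286, 0.1487]
tool_rot: [[0.374, -0.927, 0.001], [-0.927, -0.374, -0.0], [0.0, -0.001, -1.0]]
contact_force: [0.4, 0.4, -2.4]
gripper_width: 0.0221
```

```bash
cat >> h.py <<'E'
def to(x,y,z,yaw,s=None):
    s=s or ctrl.observe();R=s['tool_rot'];d=R.T@(np.array([x,y,z])-s['tool_pos']);cy=np.degrees(np.arctan2(R[1,0],R[0,0]))
    print('pos',s['tool_pos'].round(4),'yaw',cy.round(2),'move cm',(d*100).round(2),'turn',round(((cy-yaw+180)%360)-180,2),'F',s['contact_force'].round(1))
E
python3 - <<'E'
from h import *
to(.5229,-.2454,.07,-50.26)
E
```

```text
pos [ 0.5262 -0.0286  0.1487] yaw -68.04 move cm [19.98  8.43  7.87] turn -17.78 F [ 0.4  0.4 -2.4]
```

>>> step_arm([
  [-1,[3.5,1.4,0.2],-4],
  [-1,[7.5,3.1,0.6],-8],
  [-1,[11.5,4.8,1.2],-12],
  [-1,[15,6.3,2],-15],
  [-1,[17.5,7.4,2.8],-17],
  [-1,[19.2,8.1,3.6],-17.8],
  [-1,[20,8.4,4],-17.8],
  [-1,[20,8.4,4],-17.8],
])

```text
t: 8.25
tool_pos: [0.5223, -0.2443, 0.1076]
tool_rot: [[0.636, -0.772, -0.0], [-0.772, -0.636, 0.0], [-0.0, 0.0, -1.0]]
contact_force: [0.5, 0.1, -3.3]
gripper_width: 0.0216
```

Run:
```python
from h import *
s,p,d=ws('w5');to(.5229,-.2454,.0264,-50.26,s)
```

```text
8.25 [ 0.5222878  -0.24433394  0.10758261] -50.54061543373244 [ 0.45523062  0.14836806 -3.31666319] [-28.7  26.   88.7   0.   65.3  21.8] 0.021648372288944295
pos [ 0.5223 -0.2443  0.1076] yaw -50.54 move cm [0.12 0.02 8.12] turn -0.28 F [ 0.5  0.1 -3.3]
```

View pics/w5.png

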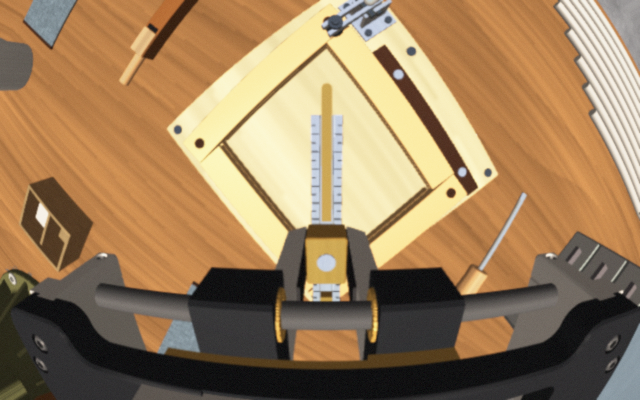

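Run:
```python
from h import *
pos,rot,p,d=ld('w5')
for n,X in dict(pb=(.6025,-.3172,.042),pd=(.5006,-.126,.042),a=(.6283,-.1578,.042),c=(.4748,-.2854,.018)).items(): print(n,wproj(pos,rot,X))
X=wray(pos,rot,(327,84.5),.1076+.0036);print(X,rot.T@(X-pos))
cv2.imwrite('pics/w5z.png',cv2.resize(p[30:230,170:470],None,fx=2.6,fy=2.6,interpolation=cv2.INTER_CUBIC))
```

```text
pb [450.65094935 192.58628695]
pd [199.01908551 142.66516185]
a [326.07640261  41.42613521]
c [327.18892204 265.50585527]
[ 0.59558371 -0.18543113  0.1112    ] [ 0.00110286 -0.09402402 -0.00363093]
```

View pics/w5z.png

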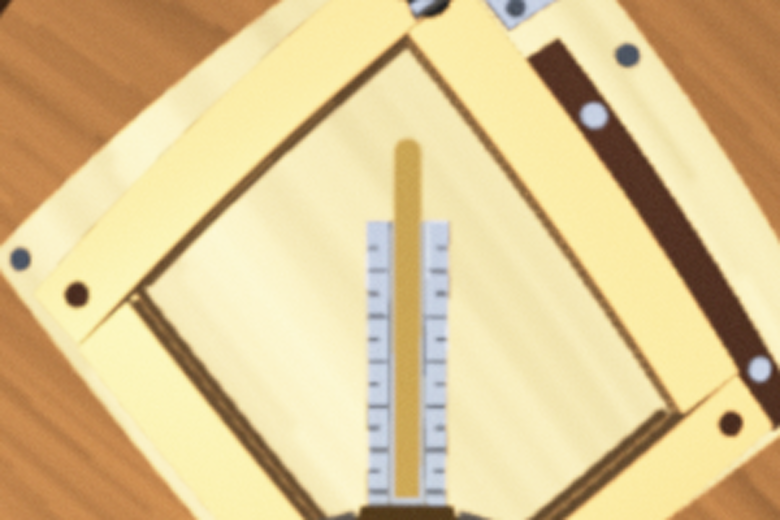

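>>> step_arm([
  [-1,[0.1,0,1],0],
  [-1,[0.1,0,3],0],
  [-1,[0.1,0,5],0],
  [-1,[0.1,0,6.5],0],
  [-1,[0.1,0,7.3],0],
  [-1,[0.1,0,7.7],0],
  [-1,[0.1,0,7.9],0],
  [-1,[0.1,0,8],0],
  [-1,[0.1,0,8.05],0],
  [-1,[0.1,0,8.05],0],
])

```text
t: 9.3
tool_pos: [0.5233, -0.2448, 0.0273]
tool_rot: [[0.637, -0.771, 0.001], [-0.771, -0.637, -0.0], [0.001, -0.0, -1.0]]
contact_force: [-0.4, 0.4, -3.0]
gripper_width: 0.0221
```

Run:
```python
from h import *
s,p,d=ws('w6')
```

```text
9.3 [ 0.52334669 -0.24480541  0.02733573] -50.45787840798306 [-0.43035035  0.44528554 -2.97662599] [-28.7  32.3  91.4   0.   56.3  21.8] 0.022126266572531517
```

View pics/w6.png

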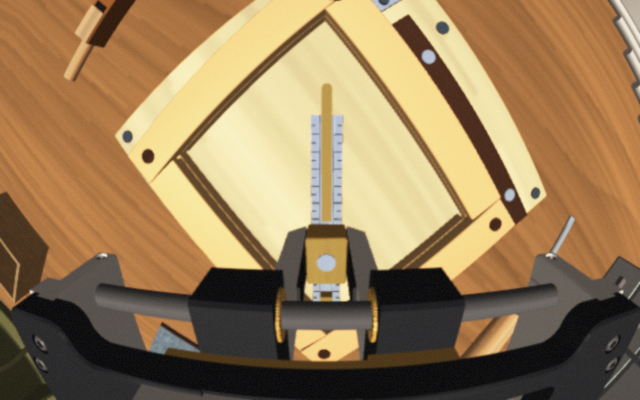

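>>> step_arm([
  [-1,[0,0,0.05],0],
  [-1,[0,0,0.05],0],
  [-1,[0,0,0.05],0],
])

```text
t: 9.65
tool_pos: [0.5232, -0.2447, 0.0265]
tool_rot: [[0.637, -0.771, 0.0], [-0.771, -0.637, -0.0], [0.0, -0.0, -1.0]]
contact_force: [0.5, 0.3, -2.0]
gripper_width: 0.0218
```

>>> step_arm([
  [-1,[0,0,0.05],0],
  [-1,[0,0,0.05],0],
  [-1,[0,0,0.05],0],
])

```text
t: 9.95
tool_pos: [0.5233, -0.2447, 0.0264]
tool_rot: [[0.637, -0.771, 0.0], [-0.771, -0.637, -0.0], [0.0, -0.0, -1.0]]
contact_force: [-2.2, 2.4, 6.0]
gripper_width: 0.0219
```

>>> step_arm([
  [-1,[0,0,-0.03],0],
  [-1,[0,0.1,-0.03],0],
  [-1,[0,0.2,-0.03],0],
  [-1,[0,0.3,-0.03],0],
  [-1,[0,0.35,-0.03],0],
  [-1,[0,0.4,-0.03],0],
  [-1,[0,0.4,-0.03],0],
])

```text
t: 10.65
tool_pos: [0.5204, -0.2473, 0.0264]
tool_rot: [[0.637, -0.771, 0.001], [-0.771, -0.637, -0.0], [0.001, -0.001, -1.0]]
contact_force: [3.5, 2.8, 4.1]
gripper_width: 0.022
```

```bash
cat >> h.py <<'E'
def st():
    s=ctrl.observe();R=s['tool_rot'];f=R.T@s['contact_force'];print(s['t'],s['tool_pos'].round(4),'tool F',f.round(1),'along rule -y', 'knob',(s['tool_pos'][:2]-.0005*R[:2,1]).round(4));return s
E
python3 - <<'E'
from h import *
s=st();c=np.array([.4748,-.2854]);a=np.array([.6283,-.1578]);R=s['tool_rot'];k=s['tool_pos'][:2]-.0005*R[:2,1]
print('heel (closed) to c in tool', R[:2,:2].T@(k+.055*R[:2,1]-c),'tip to a',R[:2,:2].T@(a-(k-.095*R[:2,1])))
E
```

```text
10.65 [ 0.5204 -0.2473  0.0264] tool F [ 0.1 -4.5 -4.1] along rule -y knob [ 0.5208 -0.247 ]
heel (closed) to c in tool [-0.00035543 -0.00494034] tip to a [-0.00030513 -0.04466822]
```

>>> step_arm([
  [-1,[0,0,-0.03],0],
  [-1,[0,0,-0.03],0],
  [-1,[0,0,-0.03],0],
])

```text
t: 10.95
tool_pos: [0.5201, -0.2474, 0.0265]
tool_rot: [[0.637, -0.771, 0.0], [-0.771, -0.637, -0.0], [0.0, 0.0, -1.0]]
contact_force: [2.9, 0.5, 1.3]
gripper_width: 0.022
```

Run:
```python
from h import *
s=st()
```

```text
10.95 [ 0.5201 -0.2474  0.0265] tool F [ 1.5 -2.6 -1.3] along rule -y knob [ 0.5204 -0.2471]
```

>>> step_arm([
  [-1,[0,0.05,-0.02],0],
  [-1,[0,0.05,-0.02],0],
  [-1,[0,0.1,-0.02],0],
  [-1,[0,0.1,-0.02],0],
])

```text
t: 11.35
tool_pos: [0.519, -0.2478, 0.0265]
tool_rot: [[0.637, -0.771, -0.001], [-0.771, -0.637, 0.0], [-0.001, 0.0, -1.0]]
contact_force: [0.1, 0.4, -2.7]
gripper_width: 0.022
```

Run:
```python
from h import *
s=st()
```

```text
11.35 [ 0.519  -0.2478  0.0265] tool F [-0.2 -0.3  2.7] along rule -y knob [ 0.5194 -0.2475]
```

>>> step_arm([
  [-1,[0,0.05,0.01],0],
  [-1,[0,0.05,0.01],0],
  [-1,[0,0.1,0.01],0],
  [-1,[0,0.1,0.01],0],
])

```text
t: 11.75
tool_pos: [0.5186, -0.2485, 0.0266]
tool_rot: [[0.637, -0.771, 0.0], [-0.771, -0.637, -0.0], [0.0, -0.0, -1.0]]
contact_force: [1.4, 1.0, -2.6]
gripper_width: 0.0217
```

Run:
```python
from h import *
s=st()
```

```text
11.75 [ 0.5186 -0.2485  0.0266] tool F [ 0.1 -1.7  2.6] along rule -y knob [ 0.519  -0.2482]
```

>>> step_arm([
  [-1,[0,0.05,0.01],0],
  [-1,[0,0.05,0.01],0],
  [-1,[0,0.1,0.01],0],
  [-1,[0,0.1,0.01],0],
])

```text
t: 12.15
tool_pos: [0.5181, -0.2492, 0.0267]
tool_rot: [[0.637, -0.771, 0.001], [-0.771, -0.637, -0.0], [0.001, -0.001, -1.0]]
contact_force: [4.9, 0.6, -2.6]
gripper_width: 0.0218
```

Run:
```python
from h import *
s=st()
```

```text
12.15 [ 0.5181 -0.2492  0.0267] tool F [ 2.7 -4.2  2.6] along rule -y knob [ 0.5185 -0.2488]
```

>>> step_arm([
  [-1,[0,0,0.02],0],
  [-1,[0,0,0.04],0],
  [-1,[0,0,0.04],0],
  [-1,[0,0,0.04],0],
])

```text
t: 12.55
tool_pos: [0.5181, -0.2492, 0.0264]
tool_rot: [[0.637, -0.771, 0.001], [-0.771, -0.637, -0.0], [0.001, -0.0, -1.0]]
contact_force: [4.6, 1.8, -0.5]
gripper_width: 0.0217
```

Run:
```python
from h import *
s=st()
```

```text
12.55 [ 0.5181 -0.2492  0.0264] tool F [ 1.5 -4.7  0.5] along rule -y knob [ 0.5185 -0.2488]
```

>>> step_arm([
  [-1,[0,0,0.02],0],
  [-1,[0,-0.2,0.02],0],
  [-1,[0,-0.5,0.02],0],
  [-1,[0,-0.9,0.02],0],
  [-1,[0,-1.4,0.02],0],
  [-1,[0,-1.9,0.02],0],
  [-1,[0,-2.4,0.02],0],
  [-1,[0,-2.9,0.02],0],
  [-1,[0,-3.3,0.02],0],
  [-1,[0,-3.6,0.02],0],
  [-1,[0,-3.8,0.02],0],
  [-1,[0,-3.8,0.02],0],
])

```text
t: 13.75
tool_pos: [0.5473, -0.2251, 0.0264]
tool_rot: [[0.637, -0.771, 0.0], [-0.771, -0.637, -0.001], [0.001, 0.0, -1.0]]
contact_force: [0.5, -0.0, 5.9]
gripper_width: 0.0216
```

Run:
```python
from h import *
st();s,p,d=ws('w7')
cv2.imwrite('pics/w7z.png',cv2.resize(p[10:260,200:450],None,fx=2.4,fy=2.4,interpolation=cv2.INTER_CUBIC))
```

```text
13.75 [ 0.5473 -0.2251  0.0264] tool F [ 0.3 -0.3 -5.9] along rule -y knob [ 0.5477 -0.2248]
13.75 [ 0.54734537 -0.22511679  0.0264161 ] -50.4436504521382 [ 0.47831522 -0.04811974  5.850568  ] [-25.9  33.8  88.9  -0.   57.2  24.6] 0.02159455673524939
```

View pics/w7.png

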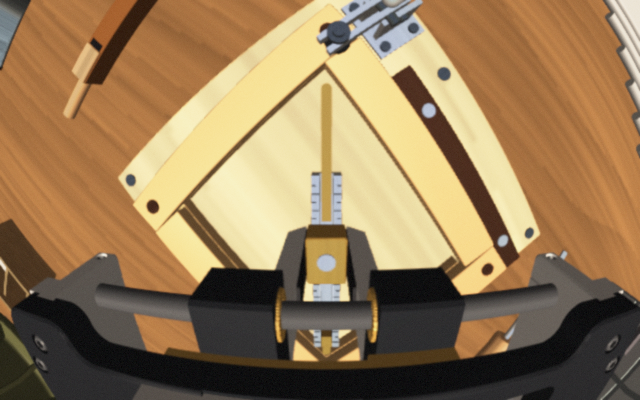

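View pics/w7z.png

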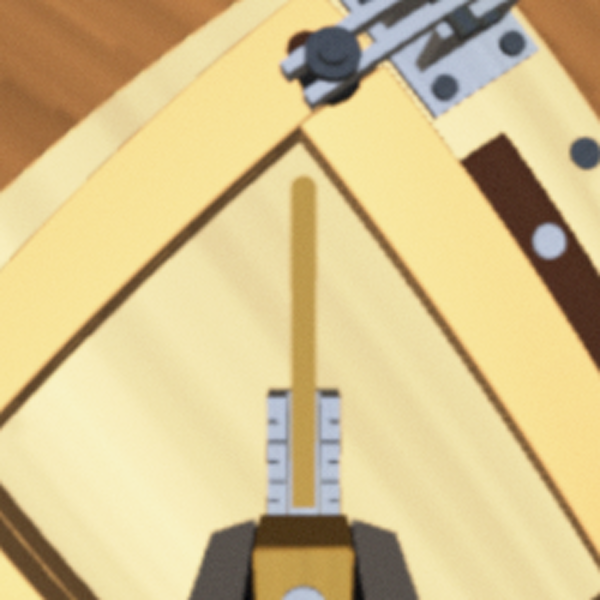

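>>> step_arm([
  [-1,[0,0,-0.03],0],
  [-1,[0,-0.2,-0.03],0],
  [-1,[0,-0.4,-0.03],0],
  [-1,[0,-0.5,-0.03],0],
  [-1,[0,-0.55,-0.03],0],
  [-1,[0,-0.6,-0.03],0],
  [-1,[0,-0.6,-0.03],0],
])

```text
t: 14.5
tool_pos: [0.5519, -0.2212, 0.0264]
tool_rot: [[0.637, -0.771, 0.001], [-0.771, -0.637, -0.0], [0.001, -0.0, -1.0]]
contact_force: [1.1, -3.0, 5.3]
gripper_width: 0.0215
```

Run:
```python
from h import *
s=st()
```

```text
14.5 [ 0.5519 -0.2212  0.0264] tool F [ 3.   1.  -5.3] along rule -y knob [ 0.5523 -0.2209]
```

>>> step_arm([
  [-1,[0,-0.05,0],0],
  [-1,[0,-0.05,0],0],
  [-1,[0,-0.1,0],0],
  [-1,[0,-0.1,0],0],
])

```text
t: 14.9
tool_pos: [0.5526, -0.2207, 0.0264]
tool_rot: [[0.637, -0.771, 0.0], [-0.771, -0.637, -0.0], [0.001, -0.0, -1.0]]
contact_force: [1.1, -3.8, 5.6]
gripper_width: 0.0219
```

Run:
```python
from h import *
s=st()
```

```text
14.9 [ 0.5526 -0.2207  0.0264] tool F [ 3.7  1.6 -5.6] along rule -y knob [ 0.553  -0.2204]
```

>>> step_arm([
  [-1,[0.03,0,-0.03],0],
  [-1,[0.03,-0.05,-0.03],0],
  [-1,[0.03,-0.05,-0.03],0],
  [-1,[0.03,-0.05,-0.03],0],
])

```text
t: 15.3
tool_pos: [0.5528, -0.2205, 0.0264]
tool_rot: [[0.637, -0.771, -0.001], [-0.771, -0.637, -0.0], [-0.0, 0.0, -1.0]]
contact_force: [-1.2, -4.8, 3.7]
gripper_width: 0.0215
```

Run:
```python
from h import *
s=st()
```

```text
15.3 [ 0.5528 -0.2205  0.0264] tool F [ 3.   4.  -3.7] along rule -y knob [ 0.5532 -0.2202]
```

>>> step_arm([
  [-1,[0,-0.05,0],0],
  [-1,[0,-0.05,0],0],
  [-1,[0,-0.05,0],0],
])

```text
t: 15.6
tool_pos: [0.553, -0.2203, 0.0264]
tool_rot: [[0.637, -0.771, -0.001], [-0.771, -0.637, -0.0], [-0.001, 0.001, -1.0]]
contact_force: [-2.8, -3.9, 4.8]
gripper_width: 0.0216
```

Run:
```python
from h import *
s=st();ws('w8')
```

```text
15.6 [ 0.553  -0.2203  0.0264] tool F [ 1.2  4.6 -4.7] along rule -y knob [ 0.5534 -0.2199]
15.6 [ 0.55301893 -0.2202626   0.02644647] -50.45225436109298 [-2.83031029 -3.85183533  4.75277933] [-25.2  34.3  88.2  -0.   57.6  25.2] 0.021619200173823003
```

View pics/w8.png

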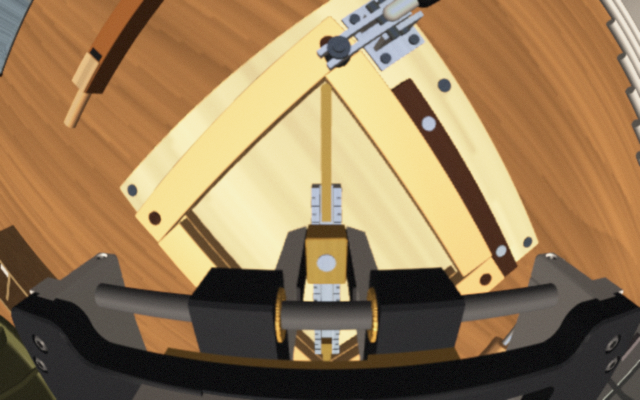

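Run:
```python
from h import *
pos,rot,p,d=ld('w8')
print('pins pred', wproj(pos,rot,(.6025,-.3172,.042)),wproj(pos,rot,(.5006,-.126,.042)))
z1=cv2.resize(p[60:210,270:390],None,fx=4,fy=4,interpolation=cv2.INTER_CUBIC)
z2=cv2.resize(p[280:370,290:370],None,fx=6,fy=6,interpolation=cv2.INTER_CUBIC)
z3=cv2.resize(p[200:240,135:175],None,fx=6,fy=6,interpolation=cv2.INTER_CUBIC);z4=cv2.resize(p[260:300,465:505],None,fx=6,fy=6,interpolation=cv2.INTER_CUBIC)
z=np.zeros((600,780,3),np.uint8);z[:600,:480]=z1
z[:240,500:740]=z3;z[300:540,500:740]=z4
cv2.imwrite('pics/w8z.png',z);cv2.imwrite('pics/w8h.png',z2)
```

```text
pins pred [485.26513071 279.06920692] [154.04386539 217.54367972]
```

View pics/w8z.png

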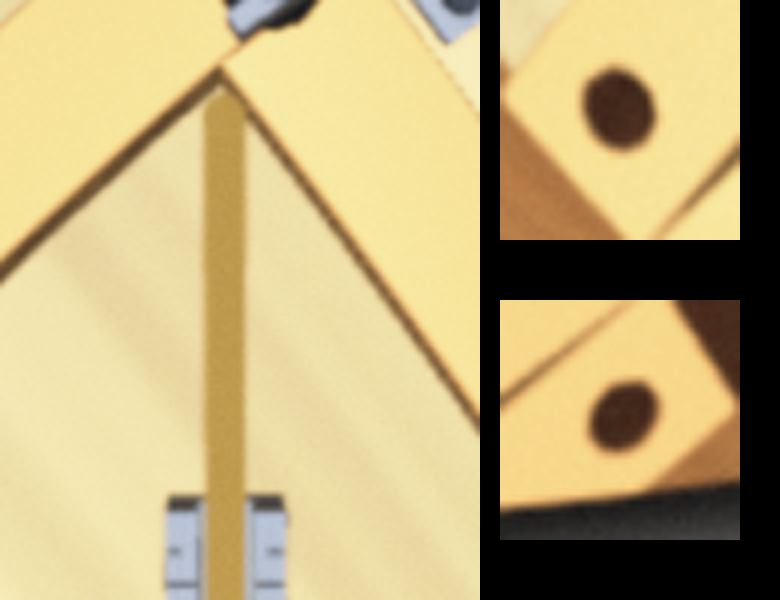

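View pics/w8h.png

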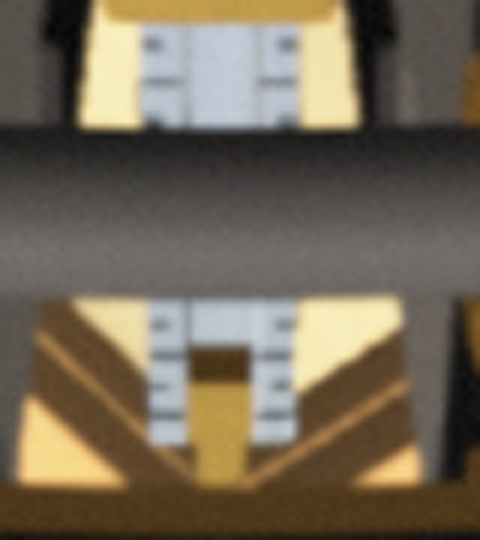

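Run:
```python
from h import *
pos,rot,p,d=ld('w8')
X=wray(pos,rot,np.array([225,510])/4+[270,60]-.4,.031);print(X,rot.T@(X-pos))
H=wray(pos,rot,np.array([222,442])/6+[290,280]-.4,.031);print(H,rot.T@(H-pos))
T=wray(pos,rot,np.array([224,92])/4+[270,60]-.4,.030);print(T,rot.T@(T-pos))
```

```text
[ 0.58077144 -0.19791139  0.031     ] [ 0.00043329 -0.03562774 -0.00458139]
[ 0.48442937 -0.27806687  0.031     ] [ 0.0008977   0.08969772 -0.00448444]
[ 0.62657029 -0.15995512  0.03      ] [ 0.00032705 -0.09511128 -0.00362747]
```

>>> step_arm([
  [-1,[0,0.1,-0.02],0],
  [-1,[0,0.4,-0.02],0],
  [-1,[0,0.9,-0.02],0],
  [-1,[0,1.5,-0.02],0],
  [-1,[0,2.1,-0.02],0],
  [-1,[0,2.7,-0.02],0],
  [-1,[0,3.3,-0.02],0],
  [-1,[0,3.8,-0.02],0],
  [-1,[0,4.2,-0.02],0],
  [-1,[0,4.4,-0.02],0],
  [-1,[0,4.45,-0.02],0],
  [-1,[0,4.45,-0.02],0],
])

```text
t: 16.85
tool_pos: [0.5191, -0.2484, 0.0267]
tool_rot: [[0.637, -0.771, -0.0], [-0.771, -0.637, 0.0], [-0.0, 0.0, -1.0]]
contact_force: [1.9, 0.2, -2.4]
gripper_width: 0.0223
```

Run:
```python
from h import *
s=st();to(.565,-.248,.085,27.02)
```

```text
16.85 [ 0.5191 -0.2484  0.0267] tool F [ 1.  -1.6  2.4] along rule -y knob [ 0.5195 -0.2481]
pos [ 0.5191 -0.2484  0.0267] yaw -50.45 move cm [ 2.89 -3.56 -5.83] turn -77.47 F [ 1.9  0.2 -2.4]
```

>>> step_arm([
  [-1,[0,-0.2,-0.2],0],
  [-1,[0,-0.3,-1],0],
  [-1,[0,-0.4,-2.5],0],
  [-1,[0.1,-0.6,-4.5],0],
  [-1,[0.3,-0.8,-6],-4],
  [-1,[0.6,-1.1,-6.5],-10],
  [-1,[1,-1.5,-6.5],-17],
  [-1,[1.4,-2,-6.5],-24],
  [-1,[1.8,-2.5,-6.5],-31],
  [-1,[2.2,-2.9,-6.5],-38],
  [-1,[2.5,-3.2,-6.5],-45],
  [-1,[2.7,-3.4,-6.5],-52],
])

```text
t: 18.05
tool_pos: [0.563, -0.2475, 0.0931]
tool_rot: [[0.999, 0.032, 0.001], [0.032, -0.999, -0.0], [0.001, 0.0, -1.0]]
contact_force: [0.4, -0.3, -3.0]
gripper_width: 0.0219
```

>>> step_arm([
  [-1,[0.2,-0.1,0],-7],
  [-1,[0.2,-0.1,0],-14],
  [-1,[0.2,-0.1,0],-20],
  [-1,[0.2,-0.1,0],-24],
  [-1,[0.2,-0.1,0],-25.5],
  [-1,[0.2,-0.1,0],-25.5],
])

```text
t: 18.65
tool_pos: [0.5647, -0.2465, 0.0926]
tool_rot: [[0.891, 0.454, 0.001], [0.454, -0.891, -0.0], [0.0, 0.001, -1.0]]
contact_force: [0.5, -0.8, -2.7]
gripper_width: 0.0221
```

Run:
```python
from h import *
s=st();to(.565,-.248,.0266,27.02);ws('w9')
```

```text
18.65 [ 0.5647 -0.2465  0.0926] tool F [0.1 0.9 2.7] along rule -y knob [ 0.5644 -0.2461]
pos [ 0.5647 -0.2465  0.0926] yaw 27.01 move cm [-0.04  0.14  6.6 ] turn -0.01 F [ 0.5 -0.8 -2.7]
18.65 [ 0.56466935 -0.24650088  0.09259729] 27.01020070116547 [ 0.4663045  -0.79832673 -2.73867708] [-27.   31.6  82.3   0.   66.  -54. ] 0.0220644630403851
```

View pics/w9.png

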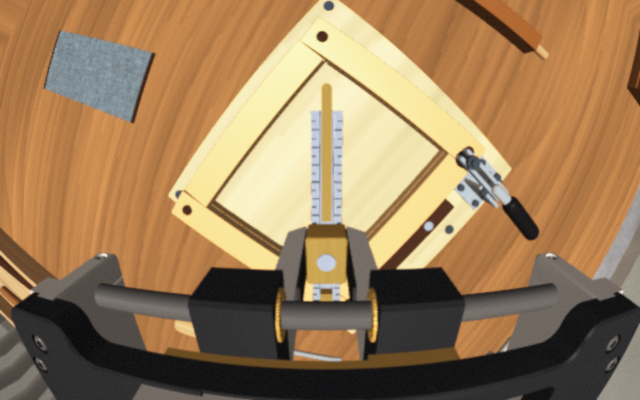

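Run:
```python
from h import *
pos,rot,p,d=ld('w9')
print('pins pred c,d', wproj(pos,rot,(.4601,-.2953,.042)),wproj(pos,rot,(.5006,-.126,.042)))
z3=cv2.resize(p[15:55,300:340],None,fx=6,fy=6,interpolation=cv2.INTER_CUBIC);z4=cv2.resize(p[190:230,167:207],None,fx=6,fy=6,interpolation=cv2.INTER_CUBIC)
for z,o in((z3,(300,15)),(z4,(167,190))):
    g=cv2.cvtColor(z,cv2.COLOR_BGR2GRAY)<110;n,l,stt,cc=cv2.connectedComponentsWithStats(g.astype(np.uint8))
    for i in range(1,n): 
        if stt[i,4]>500: print(cc[i]/6+o-.4,stt[i,4])
X=wray(pos,rot,(327,84.5),pos[2]+.0036);print(rot.T@(X-pos))
```

```text
pins pred c,d [186.40093786 209.68540966] [322.06797945  36.01839165]
[321.79396552  36.11011494] 2900
[177.705879   193.42705479] 584
[186.68345278 209.69022137] 2093
[ 0.00101478 -0.09320572 -0.00365253]
```

>>> step_arm([
  [-1,[0,0.1,1],0],
  [-1,[0,0.1,2.5],0],
  [-1,[0,0.1,4],0],
  [-1,[0,0.1,5.2],0],
  [-1,[0,0.1,6],0],
  [-1,[0,0.1,6.4],0],
  [-1,[0,0.1,6.5],0],
  [-1,[0,0.1,6.6],0],
  [-1,[0,0.1,6.6],0],
  [-1,[0,0.1,6.6],0],
])

```text
t: 19.7
tool_pos: [0.5653, -0.2477, 0.0264]
tool_rot: [[0.891, 0.455, 0.001], [0.455, -0.891, -0.001], [0.001, 0.001, -1.0]]
contact_force: [-1.7, -0.7, 3.8]
gripper_width: 0.022
```

```bash
cat >> h.py <<'E'
def gap(h,t):
    s=st();h=np.array(h);t=np.array(t);R=s['tool_rot'];k=s['tool_pos'][:2]-.0005*R[:2,1]
    print('heel(closed)-corner in tool mm', (1e3*R[:2,:2].T@(k+.055*R[:2,1]-h)).round(1),'corner-tip',(1e3*R[:2,:2].T@(t-(k-.095*R[:2,1]))).round(1));return s
E
python3 - <<'E'
from h import *
gap((.5934,-.3037),(.5097,-.1395))
E
```

```text
19.7 [ 0.5653 -0.2477  0.0264] tool F [-1.8 -0.2 -3.8] along rule -y knob [ 0.565  -0.2472]
heel(closed)-corner in tool mm [ 0.4 -8.2] corner-tip [ -0.3 -26.1]
```

>>> step_arm([
  [-1,[-0.03,0,-0.06],0],
  [-1,[-0.03,0.1,-0.06],0],
  [-1,[-0.03,0.2,-0.06],0],
  [-1,[-0.03,0.3,-0.06],0],
  [-1,[-0.03,0.4,-0.06],0],
  [-1,[-0.03,0.5,-0.06],0],
  [-1,[-0.03,0.5,-0.06],0],
])

```text
t: 20.4
tool_pos: [0.5671, -0.2521, 0.0264]
tool_rot: [[0.891, 0.455, 0.0], [0.455, -0.891, -0.0], [0.0, 0.0, -1.0]]
contact_force: [-0.6, 3.6, 3.3]
gripper_width: 0.0217
```

Run:
```python
from h import *
gap((.5934,-.3037),(.5097,-.1395))
```

```text
20.4 [ 0.5671 -0.2521  0.0264] tool F [ 1.1 -3.5 -3.3] along rule -y knob [ 0.5669 -0.2517]
heel(closed)-corner in tool mm [ 0.  -3.4] corner-tip [  0.1 -30.9]
```

>>> step_arm([
  [-1,[0,0.05,0],0],
  [-1,[0,0.05,0],0],
  [-1,[0,0.1,0],0],
  [-1,[0,0.1,0],0],
])

```text
t: 20.8
tool_pos: [0.5674, -0.2527, 0.0264]
tool_rot: [[0.891, 0.455, -0.0], [0.455, -0.891, 0.0], [-0.0, -0.0, -1.0]]
contact_force: [-2.5, 5.0, 5.9]
gripper_width: 0.0222
```

Run:
```python
from h import *
gap((.5934,-.3037),(.5097,-.1395))
```

```text
20.8 [ 0.5674 -0.2527  0.0264] tool F [ 0.  -5.6 -5.9] along rule -y knob [ 0.5671 -0.2523]
heel(closed)-corner in tool mm [-0.  -2.7] corner-tip [  0.1 -31.6]
```

>>> step_arm([
  [-1,[0,0,-0.05],0],
  [-1,[0,0,-0.05],0],
  [-1,[0,0.03,-0.05],0],
])

```text
t: 21.1
tool_pos: [0.5673, -0.2531, 0.0265]
tool_rot: [[0.891, 0.455, -0.001], [0.455, -0.891, 0.0], [-0.001, -0.001, -1.0]]
contact_force: [-1.9, 3.3, -0.1]
gripper_width: 0.0219
```

Run:
```python
from h import *
gap((.5934,-.3037),(.5097,-.1395))
```

```text
21.1 [ 0.5673 -0.2531  0.0265] tool F [-0.2 -3.8  0.1] along rule -y knob [ 0.5671 -0.2527]
heel(closed)-corner in tool mm [-0.3 -2.4] corner-tip [  0.4 -31.9]
```

>>> step_arm([
  [-1,[0,0.04,-0.01],0],
  [-1,[0,0.04,-0.01],0],
  [-1,[0,0.04,-0.01],0],
])

```text
t: 21.4
tool_pos: [0.5673, -0.2533, 0.0265]
tool_rot: [[0.891, 0.455, -0.001], [0.455, -0.891, 0.001], [-0.001, -0.001, -1.0]]
contact_force: [-3.0, 3.6, -2.5]
gripper_width: 0.0219
```

Run:
```python
from h import *
gap((.5934,-.3037),(.5097,-.1395))
```

```text
21.4 [ 0.5673 -0.2533  0.0265] tool F [-1.  -4.5  2.5] along rule -y knob [ 0.5671 -0.2529]
heel(closed)-corner in tool mm [-0.3 -2.2] corner-tip [  0.4 -32.1]
```

>>> step_arm([
  [-1,[0,0,0.03],0],
  [-1,[0,0,0.04],0],
  [-1,[0,-0.2,0.04],0],
  [-1,[0,-0.5,0.04],0],
  [-1,[0,-0.9,0.04],0],
  [-1,[0,-1.4,0.04],0],
  [-1,[0,-1.9,0.04],0],
  [-1,[0,-2.3,0.04],0],
  [-1,[0,-2.5,0.04],0],
  [-1,[0,-2.6,0.04],0],
  [-1,[0,-2.6,0.04],0],
])

```text
t: 22.5
tool_pos: [0.5559, -0.2303, 0.0266]
tool_rot: [[0.891, 0.455, 0.0], [0.455, -0.891, -0.0], [0.0, 0.0, -1.0]]
contact_force: [1.1, 0.8, -2.4]
gripper_width: 0.0219
```

Run:
```python
from h import *
gap((.5934,-.3037),(.5097,-.1395))
```

```text
22.5 [ 0.5559 -0.2303  0.0266] tool F [ 1.3 -0.2  2.4] along rule -y knob [ 0.5557 -0.2299]
heel(closed)-corner in tool mm [ -0.  -27.9] corner-tip [ 0.2 -6.4]
```

>>> step_arm([
  [-1,[0,-0.1,0],0],
  [-1,[0,-0.15,0],0],
  [-1,[0,-0.2,0],0],
  [-1,[0,-0.2,0],0],
])

```text
t: 22.9
tool_pos: [0.555, -0.2286, 0.0265]
tool_rot: [[0.891, 0.455, -0.0], [0.455, -0.891, 0.0], [-0.0, -0.0, -1.0]]
contact_force: [-0.3, 0.4, -3.4]
gripper_width: 0.0218
```

Run:
```python
from h import *
gap((.5934,-.3037),(.5097,-.1395))
```

```text
22.9 [ 0.555  -0.2286  0.0265] tool F [-0.1 -0.5  3.4] along rule -y knob [ 0.5547 -0.2281]
heel(closed)-corner in tool mm [ -0.1 -29.9] corner-tip [ 0.2 -4.4]
```

Run:
```python
from h import *
s,p,d=ws('w10')
z1=cv2.resize(p[60:210,270:390],None,fx=4,fy=4,interpolation=cv2.INTER_CUBIC)
z2=cv2.resize(p[280:370,300:355],None,fx=6,fy=6,interpolation=cv2.INTER_CUBIC)
z=np.zeros((600,800,3),np.uint8);z[:600,:480]=z1;z[:540,470:800]=z2;cv2.imwrite('pics/w10z.png',z)
```

```text
22.9 [ 0.55495856 -0.22857952  0.02650752] 27.044092192629762 [-0.30323081  0.43082469 -3.41615332] [-25.9  34.8  87.4   0.   57.9 -52.9] 0.021753640263329186
```

View pics/w10z.png

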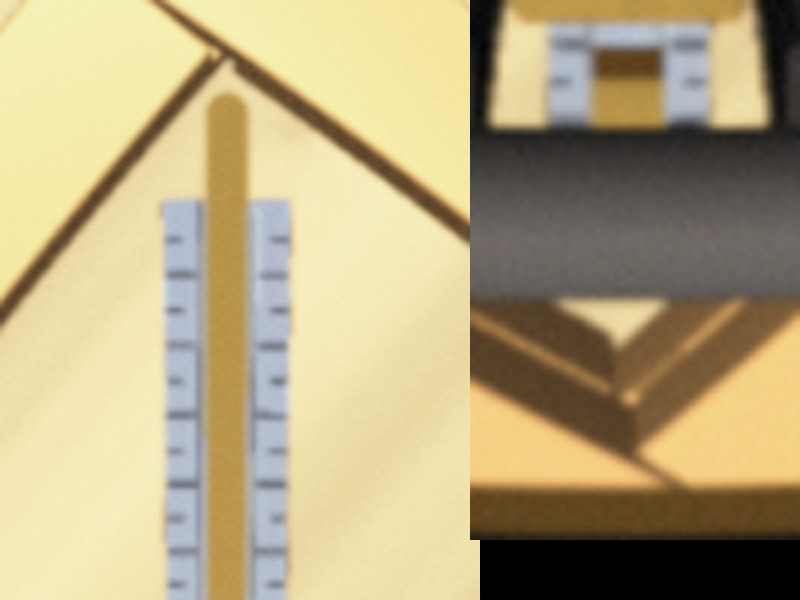

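>>> step_arm([
  [-1,[0,0.2,0],0],
  [-1,[0,0.6,0],0],
  [-1,[0,1.1,0],0],
  [-1,[0,1.6,0],0],
  [-1,[0,2.1,0],0],
  [-1,[0,2.5,0],0],
  [-1,[0,2.65,0],0],
  [-1,[0,2.7,0],0],
  [-1,[0,2.75,0],0],
  [-1,[0,2.78,0],0],
  [-1,[0,2.8,0.03],0],
  [-1,[0,2.8,0.05],0],
])

```text
t: 24.15
tool_pos: [0.5674, -0.253, 0.0264]
tool_rot: [[0.891, 0.455, -0.001], [0.455, -0.891, 0.001], [-0.0, -0.001, -1.0]]
contact_force: [-5.5, 6.1, 6.3]
gripper_width: 0.0217
```

Run:
```python
from h import *
gap((.5934,-.3037),(.5097,-.1395))
```

```text
24.15 [ 0.5674 -0.253   0.0264] tool F [-2.1 -8.  -6.3] along rule -y knob [ 0.5672 -0.2525]
heel(closed)-corner in tool mm [-0.1 -2.5] corner-tip [  0.2 -31.8]
```

>>> step_arm([
  [-1,[0,-0.05,0],0],
  [-1,[0,-0.2,0],0],
  [-1,[0,-0.5,0],0],
  [-1,[0,-0.9,0],0],
  [-1,[0,-1.4,0],0],
  [-1,[0,-1.9,0],0],
  [-1,[0,-2.3,0],0],
  [-1,[0,-2.5,0],0],
  [-1,[0,-2.6,0],0],
  [-1,[0,-2.6,0],0],
])

```text
t: 25.15
tool_pos: [0.5558, -0.23, 0.0264]
tool_rot: [[0.891, 0.455, 0.0], [0.455, -0.891, -0.0], [0.0, 0.0, -1.0]]
contact_force: [-3.2, -0.8, 5.1]
gripper_width: 0.0218
```

Run:
```python
from h import *
gap((.5934,-.3037),(.5097,-.1395))
s,p,d=ws('w11')
z1=cv2.resize(p[60:210,270:390],None,fx=4,fy=4,interpolation=cv2.INTER_CUBIC)
z2=cv2.resize(p[280:370,300:355],None,fx=6,fy=6,interpolation=cv2.INTER_CUBIC)
z=np.zeros((600,800,3),np.uint8);z[:600,:480]=z1;z[:540,470:800]=z2;cv2.imwrite('pics/w11z.png',z)
```

```text
25.15 [ 0.5558 -0.23    0.0264] tool F [-3.2 -0.7 -5.1] along rule -y knob [ 0.5556 -0.2296]
heel(closed)-corner in tool mm [  0.1 -28.2] corner-tip [ 0.1 -6.1]
25.15 [ 0.55584824 -0.23004857  0.02641863] 27.055897790833406 [-3.21121862 -0.79713511  5.10933934] [-26.   34.9  87.1  -0.   57.9 -53. ] 0.02178266457620859
```

View pics/w11z.png

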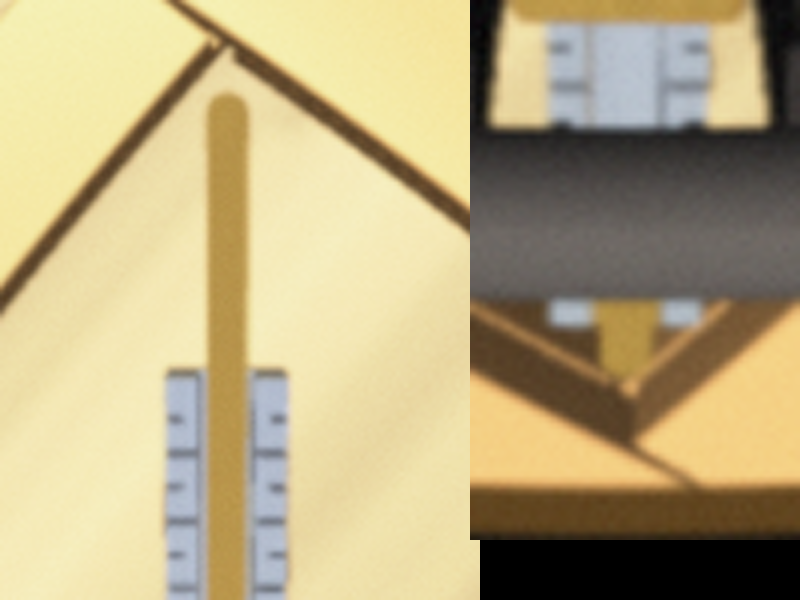

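Heel is seated in corner b and the body stayed. Extending to touch corner d.

>>> step_arm([
  [-1,[0,-0.1,0],0],
  [-1,[0,-0.2,0],0],
  [-1,[0,-0.3,0],0],
  [-1,[0,-0.35,0],0],
  [-1,[0,-0.35,0],0],
])

```text
t: 25.7
tool_pos: [0.5543, -0.227, 0.0264]
tool_rot: [[0.891, 0.455, 0.0], [0.455, -0.891, -0.0], [0.0, 0.0, -1.0]]
contact_force: [-2.5, -0.2, 5.7]
gripper_width: 0.0219
```

Run:
```python
from h import *
gap((.5934,-.3037),(.5097,-.1395))
```

```text
25.7 [ 0.5543 -0.227   0.0264] tool F [-2.3 -0.9 -5.7] along rule -y knob [ 0.5541 -0.2266]
heel(closed)-corner in tool mm [  0.  -31.6] corner-tip [ 0.1 -2.7]
```

>>> step_arm([
  [-1,[0,-0.05,0],0],
  [-1,[0,-0.05,0],0],
  [-1,[0,-0.05,0],0],
])

```text
t: 26.0
tool_pos: [0.5541, -0.2266, 0.0264]
tool_rot: [[0.891, 0.455, 0.0], [0.455, -0.891, -0.0], [0.0, 0.0, -1.0]]
contact_force: [-3.5, -0.5, 5.5]
gripper_width: 0.022
```

Run:
```python
from h import *
gap((.5934,-.3037),(.5097,-.1395))
```

```text
26.0 [ 0.5541 -0.2266  0.0264] tool F [-3.3 -1.2 -5.5] along rule -y knob [ 0.5539 -0.2262]
heel(closed)-corner in tool mm [  0.1 -32. ] corner-tip [ 0.1 -2.3]
```

>>> step_arm([
  [-1,[-0.02,-0.05,0],0],
  [-1,[-0.02,-0.05,0],0],
  [-1,[-0.02,-0.1,0],0],
  [-1,[-0.02,-0.1,0],0],
])

```text
t: 26.4
tool_pos: [0.5537, -0.2258, 0.0264]
tool_rot: [[0.891, 0.455, 0.001], [0.455, -0.891, -0.0], [0.001, 0.001, -1.0]]
contact_force: [-0.5, 0.2, 5.2]
gripper_width: 0.0218
```

Run:
```python
from h import *
gap((.5934,-.3037),(.5097,-.1395))
```

```text
26.4 [ 0.5537 -0.2258  0.0264] tool F [-0.4 -0.4 -5.2] along rule -y knob [ 0.5535 -0.2254]
heel(closed)-corner in tool mm [  0.1 -32.9] corner-tip [ 0.1 -1.4]
```

>>> step_arm([
  [-1,[0,-0.05,0],0],
  [-1,[0,-0.05,0],0],
  [-1,[0,-0.05,0],0],
])

```text
t: 26.7
tool_pos: [0.5534, -0.2254, 0.0264]
tool_rot: [[0.891, 0.455, 0.001], [0.455, -0.891, -0.0], [0.001, 0.001, -1.0]]
contact_force: [-1.2, -0.0, 5.0]
gripper_width: 0.0217
```

Run:
```python
from h import *
gap((.5934,-.3037),(.5097,-.1395))
```

```text
26.7 [ 0.5534 -0.2254  0.0264] tool F [-1.1 -0.5 -5. ] along rule -y knob [ 0.5532 -0.2249]
heel(closed)-corner in tool mm [  0.  -33.4] corner-tip [ 0.1 -0.9]
```

>>> step_arm([
  [-1,[0,-0.05,0],0],
  [-1,[0,-0.05,0],0],
  [-1,[0,-0.05,0],0],
])

```text
t: 27.0
tool_pos: [0.5532, -0.2249, 0.0264]
tool_rot: [[0.891, 0.455, 0.001], [0.455, -0.891, -0.0], [0.001, 0.001, -1.0]]
contact_force: [-0.8, -1.5, 6.1]
gripper_width: 0.0218
```

Run:
```python
from h import *
gap((.5934,-.3037),(.5097,-.1395))
```

```text
27.0 [ 0.5532 -0.2249  0.0264] tool F [-1.3  1.  -6.1] along rule -y knob [ 0.553  -0.2245]
heel(closed)-corner in tool mm [  0.  -33.9] corner-tip [ 0.1 -0.4]
```

>>> step_arm([
  [-1,[0,-0.05,0],0],
  [-1,[0,-0.05,0],0],
  [-1,[0,-0.05,0],0],
])

```text
t: 27.3
tool_pos: [0.5531, -0.2247, 0.0264]
tool_rot: [[0.891, 0.455, 0.001], [0.455, -0.891, -0.0], [0.001, 0.001, -1.0]]
contact_force: [1.0, -1.6, 5.1]
gripper_width: 0.0218
```

Run:
```python
from h import *
gap((.5934,-.3037),(.5097,-.1395))
s,p,d=ws('w12')
z1=cv2.resize(p[60:210,270:390],None,fx=4,fy=4,interpolation=cv2.INTER_CUBIC)
z2=cv2.resize(p[280:370,300:355],None,fx=6,fy=6,interpolation=cv2.INTER_CUBIC)
z=np.zeros((600,800,3),np.uint8);z[:600,:480]=z1;z[:540,470:800]=z2;cv2.imwrite('pics/w12z.png',z)
```

```text
27.3 [ 0.5531 -0.2247  0.0264] tool F [ 0.2  1.9 -5.1] along rule -y knob [ 0.5529 -0.2243]
heel(closed)-corner in tool mm [  0.  -34.1] corner-tip [ 0.1 -0.2]
27.3 [ 0.55310775 -0.22474253  0.02642732] 27.045508321897035 [ 1.03384687 -1.64714969  5.09953093] [-25.6  34.4  88.    0.   57.6 -52.7] 0.021848488177162607
```

View pics/w12z.png

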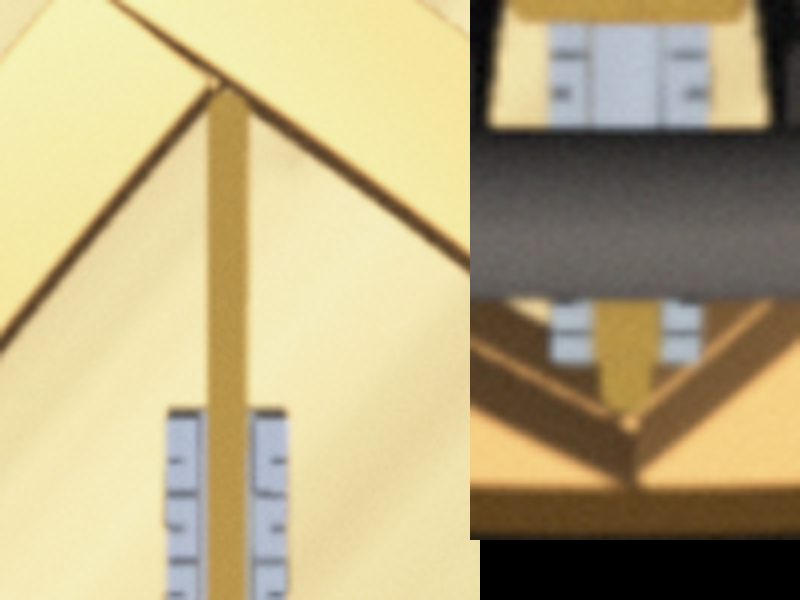

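>>> step_arm([
  [-1,[0,-0.04,0],0],
  [-1,[0,-0.04,0],0],
  [-1,[0,-0.04,0],0],
])

```text
t: 27.65
tool_pos: [0.553, -0.2246, 0.0264]
tool_rot: [[0.891, 0.455, 0.001], [0.455, -0.891, -0.001], [0.001, 0.001, -1.0]]
contact_force: [2.3, -4.7, 5.3]
gripper_width: 0.0217
```

Run:
```python
from h import *
gap((.5934,-.3037),(.5097,-.1395))
s,p,d=ws('w13')
pos,rot=s['tool_pos'],s['tool_rot']
z1=cv2.resize(p[60:210,270:390],None,fx=4,fy=4,interpolation=cv2.INTER_CUBIC)
cv2.imwrite('pics/w13z.png',z1)
print('pins pred c,d', wproj(pos,rot,(.4601,-.2953,.042)),wproj(pos,rot,(.5006,-.126,.042)))
```

```text
27.65 [ 0.553  -0.2246  0.0264] tool F [-0.1  5.3 -5.3] along rule -y knob [ 0.5528 -0.2242]
heel(closed)-corner in tool mm [  0.  -34.3] corner-tip [ 0.1 -0. ]
27.65 [ 0.55304697 -0.22460384  0.02641638] 27.043243312228988 [ 2.31830283 -4.73133415  5.33124865] [-25.6  34.4  88.   -0.   57.5 -52.7] 0.02171741026968835
pins pred c,d [153.84420703 273.26238524] [321.50003744  47.95936654]
```

View pics/w13z.png

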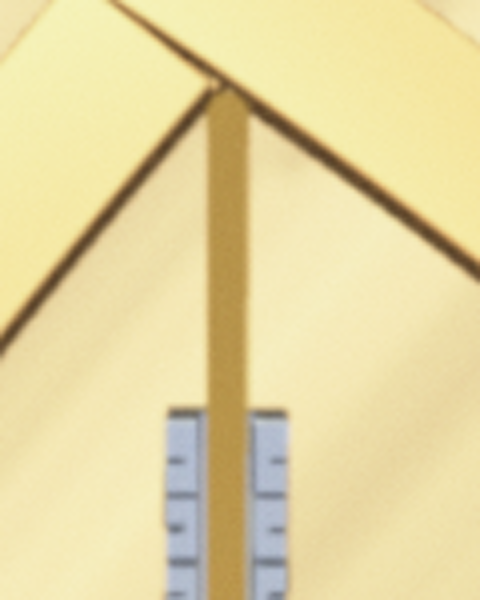

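View pics/w13.png

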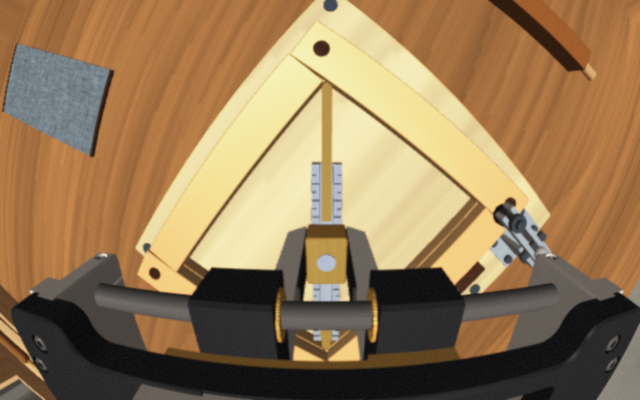

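Run:
```python
from h import *
pos,rot,p,d=ld('w13')
X=wray(pos,rot,np.array([228,418])/4+[270,60]-.4,.031);v=rot.T@(X-pos);print(v,'s=',80.5+v[1]*1e3)
```

```text
[ 0.00077525 -0.04817813 -0.00464331] s= 32.32187324765585
```

>>> step_arm([
  [-1,[0,0.1,-0.02],0],
  [-1,[0,0.4,-0.02],0],
  [-1,[0,0.8,-0.02],0],
  [-1,[0,1.3,-0.02],0],
  [-1,[0,1.8,-0.02],0],
  [-1,[0,2.3,-0.02],0],
  [-1,[0,2.7,-0.02],0],
  [-1,[0,3,-0.02],0],
  [-1,[0,3.15,-0.02],0],
  [-1,[0,3.2,-0.04],0],
  [-1,[0,3.1,-0.5],0],
  [-1,[0,3,-2],0],
])

```text
t: 28.9
tool_pos: [0.5649, -0.25, 0.0445]
tool_rot: [[0.891, 0.455, -0.004], [0.455, -0.891, 0.002], [-0.003, -0.004, -1.0]]
contact_force: [0.1, -0.2, -2.8]
gripper_width: 0.022
```

Run:
```python
from h import *
gap((.5934,-.3037),(.5097,-.1395));to(.5402,.1979,.14,-98)
```

```text
28.9 [ 0.5649 -0.25    0.0445] tool F [-0.   0.2  2.8] along rule -y knob [ 0.5647 -0.2496]
heel(closed)-corner in tool mm [-1.  -6.3] corner-tip [  1.1 -28. ]
pos [ 0.5649 -0.25    0.0445] yaw 27.05 move cm [ 18.15 -41.05  -9.43] turn 125.05 F [ 0.1 -0.2 -2.8]
```

>>> step_arm([
  [-1,[0,0,-2],0],
  [-1,[0,0,-4.5],2],
  [-1,[0.3,-0.7,-7],7],
  [-1,[0.8,-1.8,-9],13],
  [-1,[1.5,-3.4,-10],20],
  [-1,[2.5,-5.6,-10],28],
  [-1,[3.7,-8.4,-10],36],
  [-1,[5.2,-11.7,-10],44],
  [-1,[6.8,-15.3,-10],52],
  [-1,[8.4,-19,-10],60],
  [-1,[10,-22.6,-10],68],
  [-1,[11.6,-26.2,-10],76],
])

```text
t: 30.1
tool_pos: [0.5497, 0.0368, 0.1468]
tool_rot: [[0.652, -0.758, -0.0], [-0.758, -0.652, 0.0], [-0.0, 0.0, -1.0]]
contact_force: [0.7, -0.1, -2.4]
gripper_width: 0.022
```

Run:
```python
from h import *
to(.5402,.1979,.08,-98)
```

```text
pos [0.5497 0.0368 0.1468] yaw -49.28 move cm [-12.82  -9.79   6.68] turn 48.72 F [ 0.7 -0.1 -2.4]
```

>>> step_arm([
  [-1,[-2.6,-2,0],8],
  [-1,[-5.4,-4.1,0],16],
  [-1,[-8,-6.1,0],24],
  [-1,[-10.3,-7.8,0.5],32],
  [-1,[-11.9,-9.1,1.5],40],
  [-1,[-12.7,-9.7,3],46],
  [-1,[-12.8,-9.8,5],48.7],
  [-1,[-12.8,-9.8,6.7],48.7],
  [-1,[-12.8,-9.8,6.7],48.7],
])

```text
t: 31.0
tool_pos: [0.5388, 0.1958, 0.0775]
tool_rot: [[-0.133, -0.991, -0.004], [-0.991, 0.133, -0.001], [0.002, 0.004, -1.0]]
contact_force: [-0.3, -0.2, -3.5]
gripper_width: 0.0219
```

Run:
```python
from h import *
to(.5402,.1979,.0125,-98);ws('w14')
```

```text
pos [0.5388 0.1958 0.0775] yaw -97.63 move cm [-0.23 -0.14  6.5 ] turn 0.37 F [-0.3 -0.2 -3.5]
31.0 [0.53878584 0.19582652 0.07750448] -97.63095368707575 [-0.34469264 -0.20038431 -3.50162605] [ 16.3  27.9  90.4   0.   62.  113.9] 0.02194614059091958
```

View pics/w14.png

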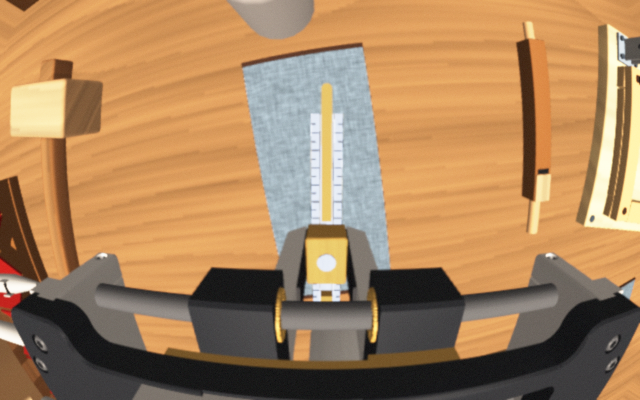

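>>> step_arm([
  [-1,[-0.2,-0.1,1],0],
  [-1,[-0.2,-0.1,2.5],0],
  [-1,[-0.2,-0.1,4],0],
  [-1,[-0.2,-0.1,5.2],0],
  [-1,[-0.2,-0.1,6],0],
  [-1,[-0.2,-0.1,6.3],0],
  [-1,[-0.2,-0.1,6.4],0],
  [-1,[-0.2,-0.1,6.45],0],
  [-1,[-0.2,-0.1,6.5],0],
  [-1,[-0.2,-0.1,6.5],0],
])

```text
t: 32.05
tool_pos: [0.5417, 0.1978, 0.0144]
tool_rot: [[-0.133, -0.991, 0.001], [-0.991, 0.133, 0.0], [-0.0, -0.001, -1.0]]
contact_force: [-0.6, -0.2, -2.4]
gripper_width: 0.0217
```

>>> step_arm([
  [-1,[0,0,0.03],0],
  [-1,[0,0.05,0.03],0],
  [-1,[0,0.1,0.03],0],
  [-1,[0,0.2,0.03],0],
  [-1,[0,0.3,0.03],0],
  [-1,[0,0.3,0.03],0],
])

```text
t: 32.65
tool_pos: [0.5384, 0.1982, 0.0138]
tool_rot: [[-0.133, -0.991, -0.0], [-0.991, 0.133, 0.0], [-0.0, 0.0, -1.0]]
contact_force: [-0.3, 0.4, -3.7]
gripper_width: 0.0217
```

Run:
```python
from h import *
s=st();s,p,d=ws('w15');pos,rot=s['tool_pos'],s['tool_rot']
cv2.imwrite('pics/w15z.png',cv2.resize(p[60:350,270:390],None,fx=2.7,fy=2.7,interpolation=cv2.INTER_CUBIC)[:])
```

```text
32.65 [0.5384 0.1982 0.0138] tool F [-0.3  0.4  3.7] along rule -y knob [0.5389 0.1981]
32.65 [0.5384459  0.19819503 0.01376323] -97.65394125598263 [-0.31433082  0.36685265 -3.67821099] [ 16.5  33.1  92.3   0.   54.6 114.2] 0.021737050078116372
```

View pics/w15z.png

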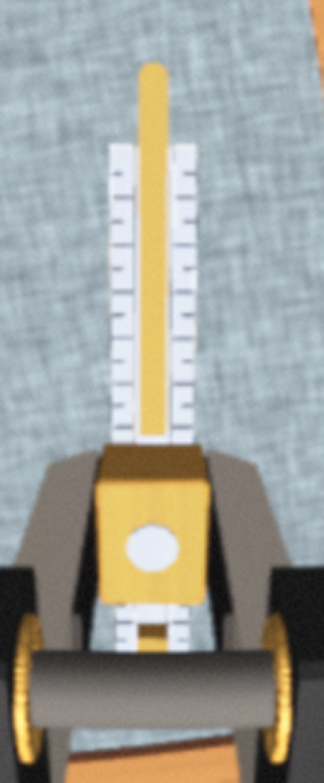

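>>> step_arm([
  [-1,[0,0,0.08],0],
  [-1,[0,0,0.13],0],
  [-1,[0,0,0.16],0],
  [-1,[0,0,0.18],0],
  [-1,[0,0,0.18],0],
])

```text
t: 33.2
tool_pos: [0.5389, 0.1982, 0.0124]
tool_rot: [[-0.133, -0.991, 0.001], [-0.991, 0.133, 0.0], [-0.0, -0.001, -1.0]]
contact_force: [0.0, -3.4, 5.1]
gripper_width: 0.0218
```

>>> step_arm([
  [-1,[0,0.1,0],0],
  [-1,[0,0.2,0],0],
  [-1,[0,0.3,0],0],
  [-1,[0,0.35,0],0],
  [-1,[0,0.35,0],0],
])

```text
t: 33.7
tool_pos: [0.5357, 0.1987, 0.0124]
tool_rot: [[-0.133, -0.991, 0.002], [-0.991, 0.133, 0.0], [-0.001, -0.002, -1.0]]
contact_force: [3.6, -2.1, 5.3]
gripper_width: 0.0217
```

Run:
```python
from h import *
s=st();s,p,d=ws('w16');pos,rot=s['tool_pos'],s['tool_rot']
cv2.imwrite('pics/w16z.png',cv2.resize(p[60:350,270:390],None,fx=2.7,fy=2.7,interpolation=cv2.INTER_CUBIC)[:])
```

```text
33.7 [0.5357 0.1987 0.0124] tool F [ 1.6 -3.8 -5.3] along rule -y knob [0.5362 0.1987]
33.7 [0.53569969 0.19873572 0.01238658] -97.65847227540614 [ 3.58078665 -2.14716693  5.28276418] [ 16.7  32.9  92.8  -0.   54.2 114.3] 0.021679534775162657
```

View pics/w16z.png

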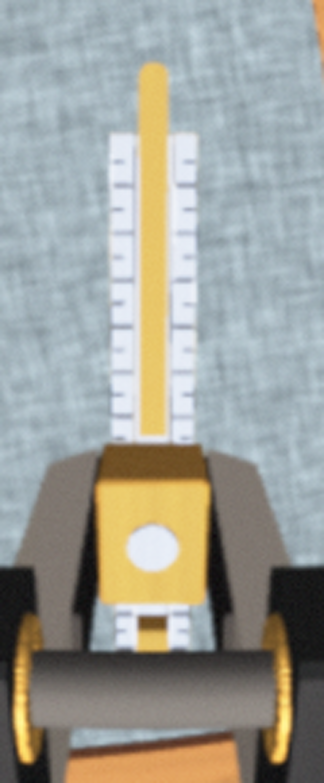

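>>> step_arm([
  [-1,[0,0,-0.04],0],
  [-1,[0,0,-0.05],0],
  [0,[0,0,-0.05],0],
  [0,[0,0,-0.05],0],
  [0,[0,0,-0.05],0],
  [0,[0,0,-0.05],0],
  [0,[0,0,-0.05],0],
  [0,[0,0,-1],0],
  [0,[0,0,-3],0],
  [0,[0,0,-6],0],
  [0,[0,0,-10],0],
  [0,[0,0,-13],0],
])

```text
t: 34.95
tool_pos: [0.5353, 0.1987, 0.145]
tool_rot: [[-0.133, -0.991, 0.002], [-0.991, 0.133, 0.001], [-0.001, -0.002, -1.0]]
contact_force: [0.1, -0.4, -0.3]
gripper_width: 0.0467
```

Run:
```python
from h import *
s,p,d=ws('w17');pos,rot=s['tool_pos'],s['tool_rot']
cv2.imwrite('pics/w17z.png',cv2.resize(p[80:280,250:410],None,fx=3.5,fy=3.5,interpolation=cv2.INTER_CUBIC)[:])
```

```text
34.95 [0.53531574 0.19873802 0.14500803] -97.65257636524613 [ 0.05568261 -0.44981593 -0.29108167] [ 16.7  22.9  87.8   0.   69.2 114.3] 0.046723633162818475
```

View pics/w17z.png

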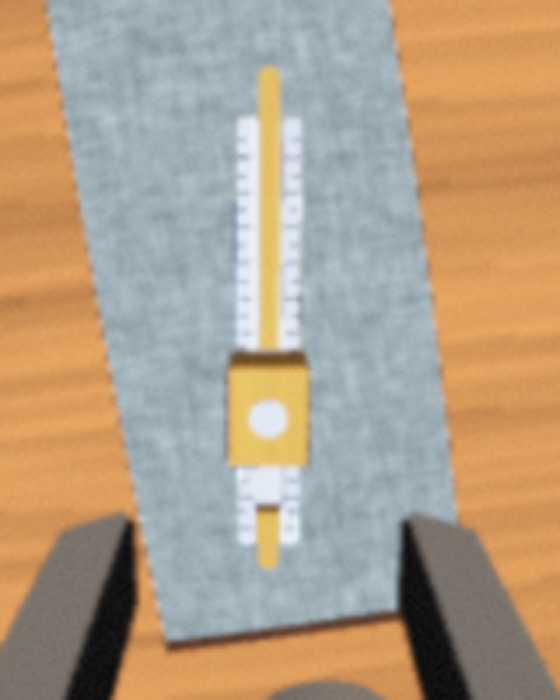

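Run:
```python
from h import *
pos,rot,p,d=ld('w17')
g=lambda u,v,h:wray(pos,rot,np.array([u,v])/3.5+[250,80]-.4,h)
t=g(268,67,.016);h=g(268,568,.016);print(t,h,np.linalg.norm(t-h))
pb,pc,pd=[np.array(q) for q in((.6025,-.3172),(.4601,-.2953),(.5006,-.126))]
C,xh,yh,off=frame(pb,pc,pd);print(xh,yh,off)
rm=(pc+pd)/2;print('rail mid',rm,'ends',rm+.099*yh,rm-.099*yh,'dx on arc', .144*(1-np.cos(np.arcsin(off/.144)))) 
print('yaw x',np.degrees(np.arctan2(xh[1],xh[0])))
```

```text
[0.62946985 0.18600971 0.016     ] [0.48185066 0.20590525 0.016     ] 0.148953868264526
[ 0.97255911 -0.2326559 ] [0.2326559  0.97255911] 0.011831155778796433
rail mid [ 0.48035 -0.21065] ends [ 0.50338293 -0.11436665] [ 0.45731707 -0.30693335] dx on arc 0.00048685163742712584
yaw x -13.453486372488943
```

Run:
```python
from h import *
to(.4804,-.2107,.13,-13.45)
```

```text
pos [0.537  0.1993 0.1497] yaw -97.65 move cm [41.39  0.17  1.83] turn -84.2 F [0.7 0.1 4.6]
```

>>> step_arm([
  [0.2,[41.4,0.2,0],-84.2],
  [0.2,[41.4,0.2,0],-84.2],
  [0.2,[41.4,0.2,0],-84.2],
  [0.2,[41.4,0.2,0],-84.2],
  [0.2,[41.4,0.2,0],-84.2],
  [0.2,[41.4,0.2,0],-84.2],
  [0.2,[41.4,0.2,0],-84.2],
  [0.2,[41.4,0.2,0],-84.2],
  [0.2,[41.4,0.2,0],-84.2],
  [0.2,[41.4,0.2,0],-84.2],
  [0.2,[41.4,0.2,0],-84.2],
  [0.2,[41.4,0.2,0],-84.2],
])

```text
t: 36.2
tool_pos: [0.4778, -0.2118, 0.1423]
tool_rot: [[0.973, -0.232, 0.0], [-0.232, -0.973, -0.0], [0.0, 0.0, -1.0]]
contact_force: [0.3, -0.7, 0.5]
gripper_width: 0.0561
```

Run:
```python
from h import *
to(.4804,-.2107,.0215,-13.45);s,p,d=ws('w18');pos,rot=s['tool_pos'],s['tool_rot']
for X in((.6025,-.3172,.042),(.4601,-.2953,.042),(.5006,-.126,.042)):print(wproj(pos,rot,X))
```

```text
pos [ 0.4778 -0.2118  0.1423] yaw -13.41 move cm [ 0.22 -0.17 12.08] turn 0.04 F [ 0.3 -0.7  0.5]
36.2 [ 0.47780933 -0.21182412  0.14234595] -13.41457835990782 [ 0.25962975 -0.66243908  0.53107051] [-27.9  17.2  95.9  -0.   66.9 -14.5] 0.056134231953351946
[460.67379504 265.25242779]
[327.52190468 279.80924789]
[327.79131287 102.64157278]
```

View pics/w18.png

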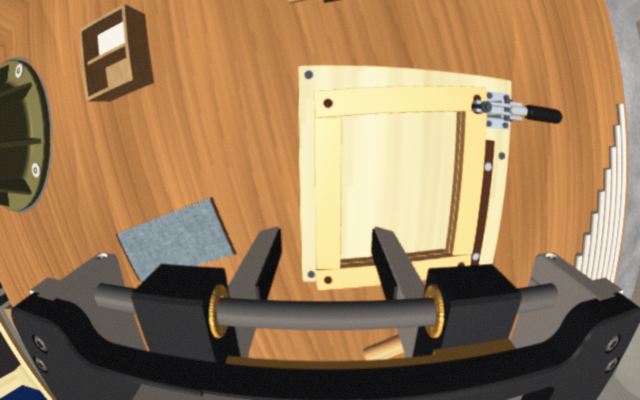

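>>> step_arm([
  [0.2,[0.25,-0.15,4],0],
  [0.2,[0.25,-0.15,7.5],0],
  [0.2,[0.25,-0.15,10],0],
  [0.2,[0.25,-0.15,11.3],0],
  [0.2,[0.25,-0.15,11.9],0],
  [0.2,[0.25,-0.15,11.9],0],
  [0.2,[0.25,-0.15,11.9],0],
])

```text
t: 36.95
tool_pos: [0.4814, -0.2108, 0.0241]
tool_rot: [[0.972, -0.233, 0.002], [-0.233, -0.972, -0.001], [0.002, 0.0, -1.0]]
contact_force: [0.5, -0.3, 0.5]
gripper_width: 0.0565
```

>>> step_arm([
  [-1,[0,0,0],0],
  [-1,[0,0,0],0],
  [-1,[0,0,0],0],
  [-1,[0,0,0],0],
  [-1,[0,0,0],0],
  [-1,[0,0,0],0],
  [-1,[0,0,0],0],
])

```text
t: 37.65
tool_pos: [0.4799, -0.2103, 0.0229]
tool_rot: [[0.973, -0.233, -0.002], [-0.233, -0.973, 0.001], [-0.002, -0.0, -1.0]]
contact_force: [-6.7, 0.6, 5.0]
gripper_width: 0.0239
```

Run:
```python
from h import *
s=st();s,p,d=ws('w19')
```

```text
37.65 [ 0.4799 -0.2103  0.0229] tool F [-6.7  0.9 -4.9] along rule -y knob [ 0.48   -0.2099]
37.65 [ 0.47992507 -0.2103495   0.02287178] -13.451701868876855 [-6.73388287  0.63786955  4.96292258] [-27.7  27.1 100.4  -0.   52.6 -14.2] 0.023916865798629474
```

View pics/w19.png

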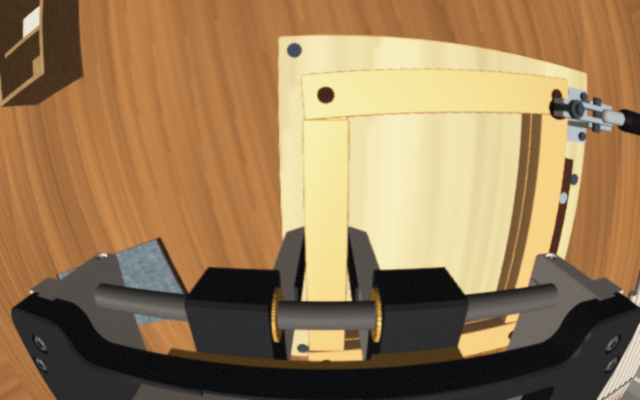

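>>> step_arm([
  [-1,[0,-0.1,0],0],
  [-1,[0,-0.25,0],0],
  [-1,[-0.01,-0.4,0],0],
  [-1,[-0.02,-0.55,0],0],
  [-1,[-0.03,-0.7,0],0],
  [-1,[-0.04,-0.85,0],0],
  [-1,[-0.05,-1,0],0],
  [-1,[-0.05,-1.1,0],0],
  [-1,[-0.05,-1.15,0],0],
  [-1,[-0.05,-1.2,0],0],
  [-1,[-0.05,-1.2,0],0],
  [-1,[-0.05,-1.2,0],0],
])

```text
t: 38.9
tool_pos: [0.482, -0.1996, 0.0229]
tool_rot: [[0.973, -0.233, -0.002], [-0.233, -0.973, -0.001], [-0.002, 0.002, -1.0]]
contact_force: [-9.0, -7.5, 3.2]
gripper_width: 0.0237
```

Run:
```python
from h import *
s=st();s,p,d=ws('w20');pos,rot=s['tool_pos'],s['tool_rot']
print((pos[:2]-[.47992507,-.2103495])@np.array([.23266,.97256]))
cv2.imwrite('pics/w20z.png',cv2.resize(p[60:130,290:360],None,fx=8,fy=8,interpolation=cv2.INTER_CUBIC))
```

```text
38.9 [ 0.482  -0.1996  0.0229] tool F [-7.   9.4 -3.2] along rule -y knob [ 0.4821 -0.1991]
38.9 [ 0.48201508 -0.19961801  0.02294748] -13.454390015869226 [-9.01129039 -7.45753644  3.23875639] [-2.650e+01  2.690e+01  1.008e+02 -1.000e-01  5.240e+01 -1.290e+01] 0.023729590871779033
0.010923275556717878
```

View pics/w20.png

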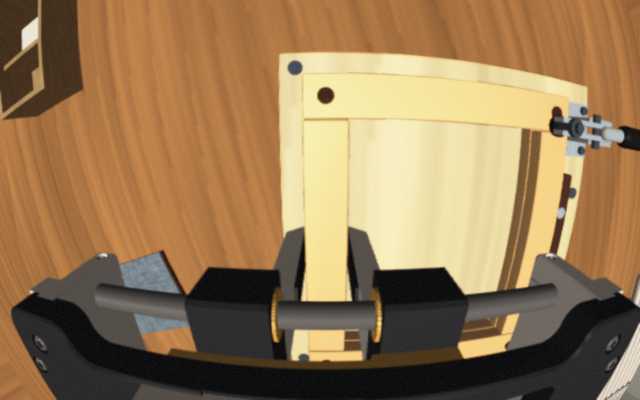

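View pics/w20z.png

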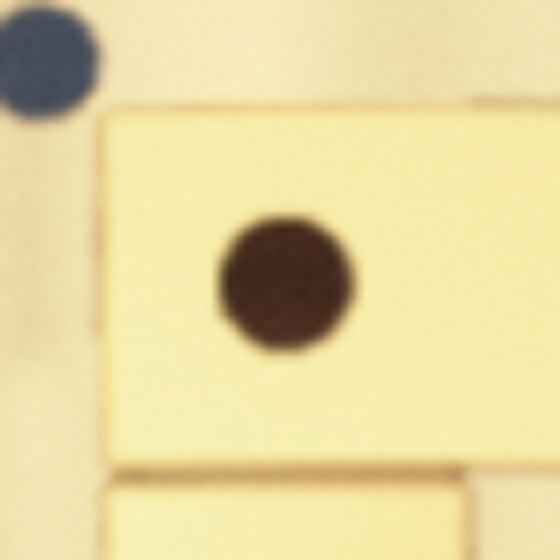

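>>> step_arm([
  [-1,[0,-0.05,0],0],
  [-1,[0,-0.09,0],0],
  [-1,[0,-0.09,0],0],
  [-1,[0,-0.09,0],0],
])

```text
t: 39.35
tool_pos: [0.4822, -0.1988, 0.023]
tool_rot: [[0.973, -0.233, -0.002], [-0.233, -0.973, -0.001], [-0.002, 0.002, -1.0]]
contact_force: [-9.9, -8.4, 4.7]
gripper_width: 0.024
```

Run:
```python
from h import *
s=st();pos=s['tool_pos']
print((pos[:2]-[.47992507,-.2103495])@np.array([.23266,.97256]))
```

```text
39.35 [ 0.4822 -0.1988  0.023 ] tool F [-7.7 10.5 -4.7] along rule -y knob [ 0.4823 -0.1983]
0.011783922218014903
```

>>> step_arm([
  [-1,[0,0.05,0],0],
  [-1,[0,0.08,0],0],
  [0.2,[0,0.08,0],0],
  [0.2,[0,0.08,0],0],
  [0.2,[0,0.08,0],0],
  [0.2,[0,0.08,0],0],
  [0.2,[0,0.08,0],0],
  [0.2,[0,0.08,-2],0],
  [0.2,[0,0.08,-6],0],
  [0.2,[0,0.08,-10],0],
  [0.2,[-3,-4,-14],0],
  [0.2,[-3,-8,-14],0],
])

```text
t: 40.55
tool_pos: [0.4725, -0.114, 0.166]
tool_rot: [[0.972, -0.236, 0.004], [-0.236, -0.972, -0.002], [0.004, 0.001, -1.0]]
contact_force: [0.6, 0.7, -0.4]
gripper_width: 0.0561
```

Run:
```python
from h import *
to(.5188,-.243,.19,-63.3)
```

```text
pos [ 0.4725 -0.114   0.166 ] yaw -13.63 move cm [ 7.55 11.44 -2.36] turn 49.67 F [ 0.6  0.7 -0.4]
```

>>> step_arm([
  [1,[7.5,11.4,-2.5],49.7],
  [1,[7.5,11.4,-2.5],49.7],
  [1,[7.5,11.4,-2.5],49.7],
  [1,[7.5,11.4,-2.5],49.7],
  [1,[7.5,11.4,-2.5],49.7],
  [1,[7.5,11.4,-2.5],49.7],
  [1,[7.5,11.4,-2.5],49.7],
  [1,[7.5,11.4,-2.5],49.7],
  [1,[7.5,11.4,-2.5],49.7],
])

```text
t: 41.45
tool_pos: [0.5191, -0.2418, 0.1879]
tool_rot: [[0.454, -0.891, -0.0], [-0.891, -0.454, 0.0], [-0.0, 0.0, -1.0]]
contact_force: [0.0, -0.0, -0.5]
gripper_width: 0.0938
```

Run:
```python
from h import *
s,p,d=ws('w21');pos,rot=s['tool_pos'],s['tool_rot']
P={}
for n,X in dict(pb=(.6025,-.3172,.042),pc=(.4628,-.2838,.042),pd=(.5034,-.1145,.042)).items():
    u,v=np.round(wproj(pos,rot,X)).astype(int); print(n,u,v)
    z=cv2.resize(p[v-9:v+10,u-9:u+10],None,fx=8,fy=8,interpolation=cv2.INTER_CUBIC)
    g=(cv2.cvtColor(z,cv2.COLOR_BGR2GRAY)<120).astype(np.uint8);k,l,stt,cc=cv2.connectedComponentsWithStats(g)
    best=min(range(1,k),key=lambda i:np.hypot(*(cc[i]-76))+(1000 if stt[i,4]<300 else 0))
    q=cc[best]/8+[u-9,v-9]-.44; P[n]=wray(pos,rot,q,.042); print(q,stt[best,4],P[n])
C,xh,yh,off=frame(P['pb'],P['pc'],P['pd'])
print('off',off,'pins',np.linalg.norm(P['pb']-P['pc']),np.linalg.norm(P['pd']-P['pc']))
for q in('ca','db'):print(q,np.linalg.norm(C[q[1]]-C[q[0]]))
cv2.imwrite('pics/w21z.png',p)
```

```text
41.45 [ 0.51905835 -0.24178411  0.1878842 ] -62.98882034695767 [ 0.028654   -0.04268248 -0.45905722] [-28.6  20.9  84.6   0.   74.5  34.3] 0.09376513688235254
pb 423 153
[422.64131529 153.22435185] 2106 [ 0.60251278 -0.31719483  0.042     ]
pc 336 248
[336.10097682 248.27019592] 1812 [ 0.46263064 -0.28380146  0.042     ]
pd 216 150
[215.51492728 150.97204865] 1994 [ 0.50280738 -0.11475004  0.042     ]
off -0.00014497056406295727 pins 0.14381282859274994 0.17376004033513603
ca 0.19169507496320035
db 0.1918836945634732
```

View pics/w21z.png

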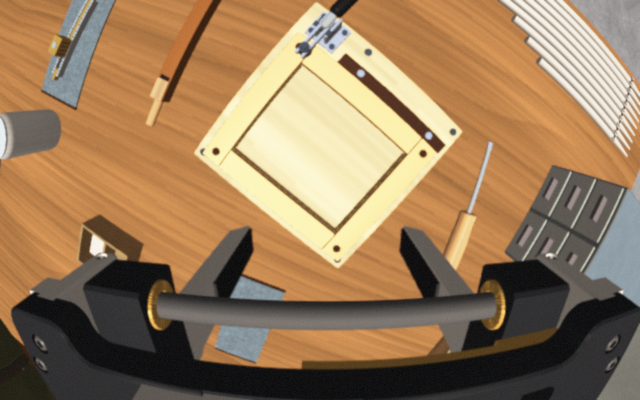

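Run:
```python
from h import *
s,p,d=snap('top','top9.png')
a=cv2.imread('pics/top0.png')
cv2.imwrite('pics/top9z.png',np.hstack([cv2.resize(x[110:310,140:340],None,fx=2,fy=2,interpolation=cv2.INTER_CUBIC) for x in(a,p)]))
```

```text
(no output)
```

View pics/top9z.png

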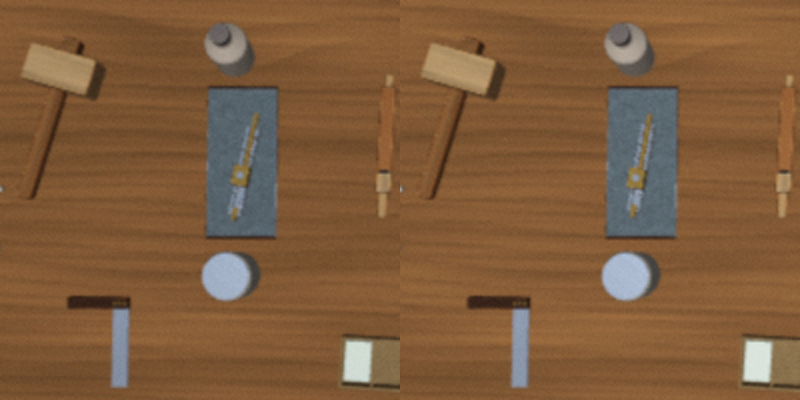

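The rule lies closed on its pad. The bottle, can, pipe, mallet and try square are where they were at the start.

Run:
```python
from station import ctrl
print(ctrl.hand_in())
```

```text
the job is handed in; nothing more can be done
None
```

The frame is square to within my measurement, and the rule lies closed on its grey felt pad. I handed in at about 41.5 s.

- **Diagonals, in order:** I took corner a to corner c first, about 195 mm on the rule. Corner b to corner d came second, about 182 mm. In both, the heel was seated and the tip touched with about 5 N. The visible dowel positions matched the first picture each time, so the frame had not shifted.
- **One fault on the way:** on the second diagonal the rule was slightly lifted on the first try and its body came along with the slide. I put the heel back in corner b and repeated the reading before using it.
- **Correction:** I pinched the near rail and slid it 11.8 mm to the left. From the dowel positions in the wrist picture afterwards, the rack offset is about 0.1 mm and the diagonals are 191.7 and 191.9 mm. I did not repeat the diagonals with the rule after the correction.
- **Rule:** its length on the pad measured about 149 mm in the wrist picture, against 150 mm nominal when closed; the difference is within measuring error.
- **Other things:** in the last overhead picture the bottle, can, pipe, mallet and try square had not moved. I did not compare the awl before and after, though the arm did not go near it. The gripper was clear of everything.

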